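# Pack the dig kit onto its skid

### The arm

A 6-joint arm with a two-finger parallel gripper is mounted at the origin on the work surface. World frame = base frame: x ahead of the robot, y to its left, z up, the work surface at z = 0. Lengths are in mm, angles in rad, forces in N, time in s.
With the tool pointing down it reaches from about 275 to 1000 mm from the base axis. Payload 8.4 kg.
Tool frame: the origin (TCP) lies on the centre line of the jaws, within the pads' length; the fingertips stand 17 mm ahead of it and the grasp point (between the pads) lies 2 mm behind it (r.tcp_to_tips is the z of the fingertips in the tool frame, in mm); z points along the fingers, y is the direction in which the jaws open and shut (so a half turn about z gives the same grasp; the last joint's range is limited). The gripper opens to 85 mm and grips with 20 to 120 N. Pads are 22 mm wide; open, the fingers measure 114 mm over their backs; the gripper's body (76 mm by 85 mm) begins 54 mm behind the grasp point. The pads swing forward as they close: fully open they stand 13 mm farther back than shut.
Start: joints at [-1.246, 0.353, 1.633, -0, 1.155, -0.002], TCP at [200.632, -591.924, 219.581] pointing down, gripper open.
Joint ranges: [-2.63, 2.63], [-0.92, 2.1], [0.06, 2.66], [-1.3, 4.44], [0, 2.69], [-3.02, 3.02]. Speed limits (rad/s): [2.22, 2.22, 2.79, 3.14, 3.14, 3.14].

### API

Orientations are given as [roll, pitch, yaw] about the fixed x, y, z axes, in that order (R = Rz(yaw) Ry(pitch) Rx(roll)).
In Python, from rig import r, cams, job gives the robot as it stands.
- The arm moves only by the tool drive_tool, never from a script. Its argument "deltas" is a list of rows, each a list of 4 numbers: the shift along the tool's x, y, z in cm, then the turn about the tool's z in rad. In form: [[x, y, z, roll], ...]. A call has 1 to 12 rows; each row shifts and turns the commanded pose from where the row before left it, along the tool's axes as they then stand; what a row does not reach is not made up. A row lasts 1/12 s, in which the tool goes at most 41.7 mm and 7.16 degrees, less where a joint would pass 70% of its speed; a pose out of reach is approached as far as the arm can. A call with a gripper value outside its range is refused whole. "jaw" is the closure, from 0 (fully open) to 1 (shut), set as the call begins (left out, the last holds). The fingers move at their own pace and stop on an object; "force" is the grip in N (left out, the last holds). Time passes only in rows, so rows that do not move let the fingers close. It gives the time, the measured TCP pose, the force and the opening at its end, in the units of the state.
- r.sense(): the state, without advancing time (a new reading comes with each control period).
- cams.grab_frame(name): name is "scene" or "top"; returns (picture, depth): 384x512x3 uint8, red, green, blue; 384x512 float32, mm along the optical axis (not along the pixel's ray), 0 where there is no reading.
- cams.camera_params(name): a dict with "fx", "fy", "cx", "cy" (pixels), "k1" (the pictures are not rectified: a ray, as slopes to the right and down, at radius r is drawn at 1 + k1 r^2 times it, then the intrinsics apply), "R" (3x3) and "t" (3): a world point X has camera coordinates R X + t. Camera axes: x right, y down, z forward; pixel columns grow to the right and rows downward; lengths in mm; the calibration is good to about 2 mm. A picture is of the moment at which its call begins. camera_params takes no time and is no camera call.
- job.sign_off(): hands the job in, once; it reports no verdict.
The state is a dict: "clock": time; "qpos": joint angles; "qvel": joint speeds; "joint_efforts": joint torques, N m; "eef_pos": TCP position; "tcp_rot": TCP orientation; "contact_force": force on the tool from outside, world axes, zero at the start; "wrist_torque": the same for the moment, N m; "opening": opening from 0.0 (shut) to 1.0 (fully open).
Only numpy, scipy, OpenCV 4.12 (cv2) and the standard library are available. Lean on these libraries where they do the work, as an engineer would, in place of code of your own. Each camera call takes 0.05 s, during which the arm holds its last target. There are 200 camera calls.

### The job

Pack the conservation kit for the dig: stand the largest mixing cup upright inside the red ring in the middle of the skid and nest whichever other cups are there inside it in order of size, each standing on the floor of the next. Then wall the cups in with a pinwheel layer of the four cartons, one squarely on each blue outline, flat on the deck with the lid side up, and leave the find, the blower and the bottle as they are.

Things in the scene. Friction and masses are not known exactly. Their poses are not given: they have to be found in the camera images.
- skid: transit skid (a small pallet), 290 x 290 mm plywood deck on three wooden runners, fixed to the bench; origin at the centre of its underside, z up, deck top 36 mm above the bench. On the deck a packing plan is taped: a red ring 84 mm across in the middle and round it four blue oblong outlines, 160 x 46 mm each, in a pinwheel (each outline's end lies 5 mm from the side of the next), leaving a clear well 119 mm square
- middle (a point): centre of the red taped ring, on the deck's top; axes as the skid's
- place0 (a point): centre of one of the four blue outlines (number 0, counted anticlockwise from above), on the deck's top; its x runs along the outline's length, its y points across it towards the middle of the skid, z up
- place1 (a point): centre of one of the four blue outlines (number 1, counted anticlockwise from above), on the deck's top; its x runs along the outline's length, its y points across it towards the middle of the skid, z up
- place2 (a point): centre of one of the four blue outlines (number 2, counted anticlockwise from above), on the deck's top; its x runs along the outline's length, its y points across it towards the middle of the skid, z up
- place3 (a point): centre of one of the four blue outlines (number 3, counted anticlockwise from above), on the deck's top; its x runs along the outline's length, its y points across it towards the middle of the skid, z up
- carton0: taped cardboard carton of kit supplies, 160 (x) x 46 (y) x 46 (z) mm, about 0.25 kg, pale tape along its top; the four are alike; origin at the centre of its underside, x along its length, z up
- carton1: taped cardboard carton of kit supplies, 160 (x) x 46 (y) x 46 (z) mm, about 0.25 kg, pale tape along its top; the four are alike; origin at the centre of its underside, x along its length, z up
- carton2: taped cardboard carton of kit supplies, 160 (x) x 46 (y) x 46 (z) mm, about 0.25 kg, pale tape along its top; the four are alike; origin at the centre of its underside, x along its length, z up
- carton3: taped cardboard carton of kit supplies, 160 (x) x 46 (y) x 46 (z) mm, about 0.25 kg, pale tape along its top; the four are alike; origin at the centre of its underside, x along its length, z up
- cup0: blue plastic mixing cup, the largest: open top, 70 mm outside diameter at the rim tapering to 62 mm at the foot, 52 mm tall, wall 3 mm, floor 6 mm thick; origin at the centre of its underside, z up. Always there, takes the others inside
- cup1: yellow plastic mixing cup, second size: open top, 58 mm outside diameter at the rim tapering to 50 mm at the foot, 59 mm tall, wall 3 mm, floor 6 mm thick; origin at the centre of its underside, z up. May be absent. Standing on the floor of the cup one size up it has about 3 mm of play all round and its rim stands 13 mm above that rim (20 mm or more if a size between is absent)
- cup2: orange plastic mixing cup, third size: open top, 46 mm outside diameter at the rim tapering to 38 mm at the foot, 66 mm tall, wall 3 mm, floor 6 mm thick; origin at the centre of its underside, z up. May be absent. Standing on the floor of the cup one size up it has about 3 mm of play all round and its rim stands 13 mm above that rim (20 mm or more if a size between is absent)
- cup3: white plastic mixing cup, the smallest: open top, 34 mm outside diameter at the rim tapering to 26 mm at the foot, 73 mm tall, wall 3 mm, floor 6 mm thick; origin at the centre of its underside, z up. May be absent. Standing on the floor of the cup one size up it has about 3 mm of play all round and its rim stands 13 mm above that rim (20 mm or more if a size between is absent)
- figurine: clay beast under treatment, lying on a grey foam rest 90 x 170 mm, 110 mm tall in all, beyond the skid; origin under the rest's centre; not to be disturbed
- blower: red rubber blower bulb standing on its bulb, 62 mm across, 135 mm tall; origin at its foot; a bystander
- solvent: amber bottle, 54 mm across, 120 mm tall; origin at its foot; a bystander
Things that resemble listed ones, but are neither listed nor needed, are in the scene too. What is shaped like the carton1 but green is not meant.

How it is judged (in metres and radians):
On the way, in this order (a step that is already met when the one before it is completed fails the run):
1. the largest cup stands inside the red ring with every other cup nested in it in size order (horizontal distance between cup0 and middle below 0.013 m and z of cup0 in the frame of middle between -0.005 and 0.005 m and angle between cup0's own z axis and vertical below 0.1 rad and horizontal distance between each of cup1, cup2, cup3 and cup0 below 0.02 m and z of cup1 in the frame of cup0 below 0.011 m and angle between each of cup1, cup2, cup3's own z axis and vertical below 0.15 rad and z of cup2 in the frame of cup0 below 0.017 m and z of cup3 in the frame of cup0 below 0.023 m), for 0.2 s.
2. the four cartons lie on the four blue outlines round the cups (angle between each of carton0, carton1, carton2, carton3's own z axis and vertical below 0.1 rad and ((horizontal distance between carton0 and place0 below 0.01 m and angle between the x axis of carton0 and the x axis of place0, either way round below 0.1 rad and z of carton0 in the frame of place0 between -0.005 and 0.005 m) or (horizontal distance between carton0 and place1 below 0.01 m and angle between the x axis of carton0 and the x axis of place1, either way round below 0.1 rad and z of carton0 in the frame of place1 between -0.005 and 0.005 m) or (horizontal distance between carton0 and place2 below 0.01 m and angle between the x axis of carton0 and the x axis of place2, either way round below 0.1 rad and z of carton0 in the frame of place2 between -0.005 and 0.005 m) or (horizontal distance between carton0 and place3 below 0.01 m and angle between the x axis of carton0 and the x axis of place3, either way round below 0.1 rad and z of carton0 in the frame of place3 between -0.005 and 0.005 m)) and ((horizontal distance between carton1 and place0 below 0.01 m and angle between the x axis of carton1 and the x axis of place0, either way round below 0.1 rad and z of carton1 in the frame of place0 between -0.005 and 0.005 m) or (horizontal distance between carton1 and place1 below 0.01 m and angle between the x axis of carton1 and the x axis of place1, either way round below 0.1 rad and z of carton1 in the frame of place1 between -0.005 and 0.005 m) or (horizontal distance between carton1 and place2 below 0.01 m and angle between the x axis of carton1 and the x axis of place2, either way round below 0.1 rad and z of carton1 in the frame of place2 between -0.005 and 0.005 m) or (horizontal distance between carton1 and place3 below 0.01 m and angle between the x axis of carton1 and the x axis of place3, either way round below 0.1 rad and z of carton1 in the frame of place3 between -0.005 and 0.005 m)) and ((horizontal distance between carton2 and place0 below 0.01 m and angle between the x axis of carton2 and the x axis of place0, either way round below 0.1 rad and z of carton2 in the frame of place0 between -0.005 and 0.005 m) or (horizontal distance between carton2 and place1 below 0.01 m and angle between the x axis of carton2 and the x axis of place1, either way round below 0.1 rad and z of carton2 in the frame of place1 between -0.005 and 0.005 m) or (horizontal distance between carton2 and place2 below 0.01 m and angle between the x axis of carton2 and the x axis of place2, either way round below 0.1 rad and z of carton2 in the frame of place2 between -0.005 and 0.005 m) or (horizontal distance between carton2 and place3 below 0.01 m and angle between the x axis of carton2 and the x axis of place3, either way round below 0.1 rad and z of carton2 in the frame of place3 between -0.005 and 0.005 m)) and ((horizontal distance between carton3 and place0 below 0.01 m and angle between the x axis of carton3 and the x axis of place0, either way round below 0.1 rad and z of carton3 in the frame of place0 between -0.005 and 0.005 m) or (horizontal distance between carton3 and place1 below 0.01 m and angle between the x axis of carton3 and the x axis of place1, either way round below 0.1 rad and z of carton3 in the frame of place1 between -0.005 and 0.005 m) or (horizontal distance between carton3 and place2 below 0.01 m and angle between the x axis of carton3 and the x axis of place2, either way round below 0.1 rad and z of carton3 in the frame of place2 between -0.005 and 0.005 m) or (horizontal distance between carton3 and place3 below 0.01 m and angle between the x axis of carton3 and the x axis of place3, either way round below 0.1 rad and z of carton3 in the frame of place3 between -0.005 and 0.005 m))), for 0.2 s.
At the end, for the whole second after the job is handed in: Largest cup on the deck within 13 mm of the ring's centre; every other cup present upright in it, on the floor of the next larger (to 5 mm in height, 20 mm off-centre); each carton lid up and flat on an outline of its own, within 10 mm and 0.1 rad; all at rest (all of step 1 and all of step 2 and linear speed of each of carton0, carton1, carton2, carton3, cup0, cup1, cup2, cup3 below 0.02 m/s); the robot touches nothing.
It fails at once if the find is disturbed (moved more than 15 mm) (distance of figurine from where it was at the start of the episode above 0.015 m).
It fails at once if the blower is knocked aside (moved more than 25 mm) (distance of blower from where it was at the start of the episode above 0.025 m).
It fails at once if the bottle is knocked aside (moved more than 25 mm) (distance of solvent from where it was at the start of the episode above 0.025 m).
Of cup1, cup2, cup3 only 1 to 3 are there at a start; the rules pass over those that are not, and their reading is None.
At some moment in a run one of carton0, carton1, carton2, carton3, cup0 may be knocked a few centimetres aside while the robot is not near it.
It also fails if it takes over 210 s, if anything falls off the work surface, if the arm or the gripper's body presses on something with over 40 N, if the wrist force passes 120 N, or if a joint passes its speed limit or range.

## Working session

There is one attempt and no reset: what is moved stays moved. The work goes in short steps, Python scripts to look and compute and a tool call to move; the robot and the scene stay as the last step left them, time stands still between calls to the robot, and variables do not carry over. Pictures are saved under pics/ and viewed, about 12 in all and at most 16, crops included, and the job is handed in when it is done.

Besides the shell and the picture viewer there is one more tool, called after "Request:" by a JSON object that holds its "fn" and its "kwargs". drive_tool: Moves the arm, as the interface text tells. Its arguments: {"type":"object","properties":{"deltas":{"type":"array"},"jaw":{"type":"number"},"force":{"type":"number"}},"required":["deltas"]}

```bash
ls; mkdir -p pics
cat > h.py <<'E'
import numpy as np, cv2
from rig import r, cams, job
def grab(n):
    im,d=cams.grab_frame(n); return im,d,cams.camera_params(n)
def save(n,im,crop=None,s=1):
    if crop: im=im[crop[1]:crop[3],crop[0]:crop[2]]
    im=cv2.resize(im,None,fx=s,fy=s,interpolation=cv2.INTER_CUBIC)
    cv2.imwrite('pics/'+n,im[:,:,::-1])
def slopes(P,uv):
    uv=np.atleast_2d(np.asarray(uv,float)); K=np.array([[P['fx'],0,P['cx']],[0,P['fy'],P['cy']],[0,0,1.]])
    return cv2.undistortPoints(uv[:,None],K,np.array([P['k1'],0,0,0,0.])*1.)[:,0]
def rays(P,uv):
    s=slopes(P,uv); R=np.array(P['R']); t=np.array(P['t'])
    return -R.T@t, np.c_[s,np.ones(len(s))]@R
def plane(P,uv,z):
    c,d=rays(P,uv); return c+d*((z-c[2])/d[:,2])[:,None]
def cloud(P,d):
    v,u=np.mgrid[:d.shape[0],:d.shape[1]]
    c,dd=rays(P,np.c_[u.ravel(),v.ravel()]); X=c+dd*d.ravel()[:,None]
    X[d.ravel()==0]=np.nan
    return X.reshape(d.shape+(3,))
def proj(P,X):
    X=np.atleast_2d(X)@np.array(P['R']).T+np.array(P['t']); s=X[:,:2]/X[:,2:]
    s=s*(1+P['k1']*(s**2).sum(1,keepdims=True)); return s*[P['fx'],P['fy']]+[P['cx'],P['cy']]
E
cat > a.py <<'E'
from h import *
print(r.sense())
for n in ('scene','top'):
    im,d,P=grab(n); np.savez(f'{n}0.npz',im=im,d=d); save(n+'0.png',im,s=1.5)
    print(n,P['fx'],P['k1'],(-np.array(P['R']).T@P['t']).round())
E
python3 a.py
```

```text
pics
{'clock': 0.0, 'qpos': array([-1.24637904e+00,  3.53655475e-01,  1.63413562e+00,  1.29769328e-05,
        1.15519782e+00, -2.37582208e-03]), 'qvel': array([ 6.65997860e-04, -1.01101969e-03, -1.17429067e-03,  4.73761029e-04,
        3.80896010e-05, -7.66621680e-05]), 'joint_efforts': array([-3.79795732e-03, -6.05252981e+01, -3.42067587e+01, -1.77657371e-04,
        9.45191598e-03,  2.04284657e-05]), 'eef_pos': array([ 200.49080812, -591.44930347,  218.85648043]), 'tcp_rot': array([-3.14019642e+00, -1.51821842e-05,  3.26787852e-01]), 'contact_force': array([0.07480751, 0.17839255, 0.48631843]), 'wrist_torque': array([-0.04640024, -0.00197141,  0.01127655]), 'opening': 0.9981469290656657}
scene 347.2427215296742 0.036535578820400594 [1289. -208.  945.]
top 367.2770566125401 0.005299065453841442 [ 362.   82. 1065.]
```

View pics/scene0.png

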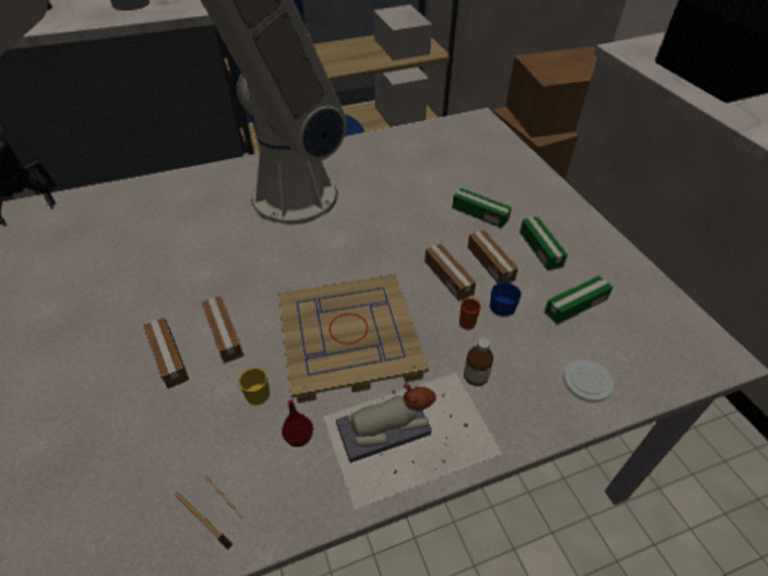

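View pics/top0.png

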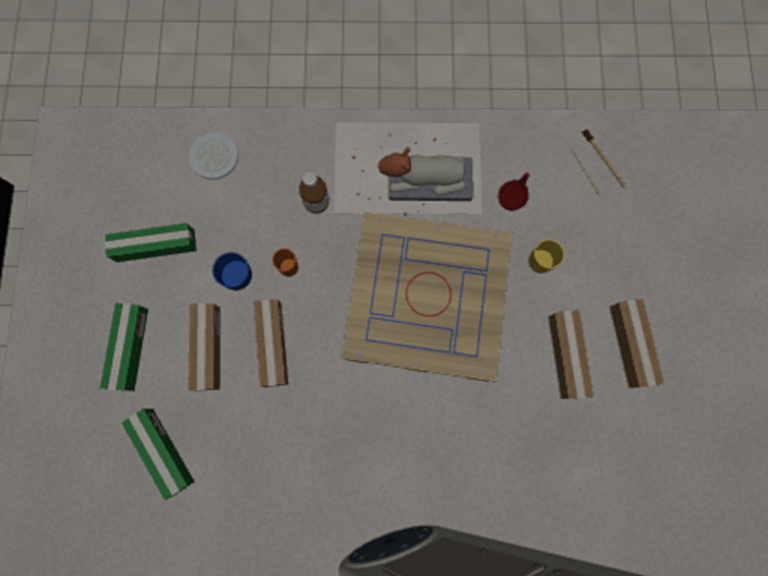

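```bash
cat > meas.py <<'E'
from h import *
import sys
def load(n):
    q=np.load(f'{n}0.npz'); return q['im'],q['d'],cams.camera_params(n)
def rect(xy):
    (cx,cy),(w,h),a=cv2.minAreaRect(xy.astype(np.float32))
    if w<h: w,h,a=h,w,a+90
    return np.round([cx,cy,w,h,(a+90)%180-90],1)
def blobs(mask,amin=60):
    n,l,s,c=cv2.connectedComponentsWithStats(mask.astype(np.uint8))
    return [l==i for i in range(1,n) if s[i,4]>=amin]
if __name__=='__main__':
    im,d,P=load('top'); X=cloud(P,d); H=cv2.cvtColor(im,cv2.COLOR_RGB2HSV); h,s,v=[H[...,i].astype(int) for i in range(3)]
    Z=X[...,2]
    print('table z',np.nanmedian(Z[250:300,230:330]),'std',np.nanstd(Z[250:300,230:330]),'deck',np.nanmedian(Z[190:202,280:292]))
    tall=(Z>22)
    for b in blobs(tall&(X[...,0]>150)):
        zz=Z[b]; top=b&(Z>np.percentile(zz,95)-9)
        vu=np.argwhere(top)[:,::-1]; zt=np.median(Z[top])
        xy=plane(P,vu,zt)[:,:2]
        print('blob px',vu.mean(0).round(),'n',b.sum(),'ztop',zt.round(1),'zmax',zz.max().round(1),'rect',rect(xy),'hsv',np.median(H[b],0))
    deck=cv2.erode(((abs(Z-36)<10)).astype(np.uint8),np.ones((3,3)))>0
    y,x=np.mgrid[:384,:512]; roi=(x>230)&(x<342)&(y>142)&(y<255)
    red=roi&((h<8)|(h>172))&(s>90); blue=roi&(h>100)&(h<135)&(s>60)
    p=plane(P,np.argwhere(red)[:,::-1],36)[:,:2]; print('red',len(p),cv2.fitEllipse(p.astype(np.float32)))
    cs,hi=cv2.findContours(blue.astype(np.uint8),cv2.RETR_CCOMP,cv2.CHAIN_APPROX_NONE)
    for c in cs:
        if cv2.contourArea(c)>200: print('contour',cv2.contourArea(c),rect(plane(P,c[:,0],36)[:,:2]))
E
python3 meas.py
```

```text
table z 0.8927670003988624 std 4.6732930028163455 deck 37.0685006026323
blob px [265. 107.] n 1536 ztop 96.9 zmax 112.9 rect [809.5  40.3  56.6  40.8 -64.1] hsv [27. 21. 96.]
blob px [206. 119.] n 391 ztop 120.5 zmax 124.6 rect [761.9 204.9  26.3  21.9   1.9] hsv [14. 80. 67.]
blob px [350. 118.] n 364 ztop 127.9 zmax 140.4 rect [ 767.3 -186.6   18.4    9.6  -44.2] hsv [  1. 202.  61.]
blob px [285. 197.] n 10128 ztop 37.0 zmax 44.0 rect [568.  -16.9 290.2 289.5  -8. ] hsv [ 19.  78. 122.]
blob px [ 98. 159.] n 1026 ztop 46.8 zmax 52.7 rect [667.  522.8 160.6  48.9 -80.9] hsv [ 66. 143.  89.]
blob px [366. 168.] n 249 ztop 58.9 zmax 64.2 rect [ 643.2 -242.6   56.6   55.5  -47.2] hsv [ 24. 168.  71.]
blob px [188. 172.] n 172 ztop 66.0 zmax 70.8 rect [626.1 256.1  43.9  42.2   2.1] hsv [ 11. 193.  69.]
blob px [152. 179.] n 241 ztop 51.6 zmax 56.9 rect [608.6 358.8  68.8  67.2 -89.5] hsv [111. 200.  65.]
blob px [179. 228.] n 1026 ztop 46.7 zmax 52.6 rect [473.5 279.8 160.5  46.8   7.6] hsv [ 15. 102. 105.]
blob px [427. 228.] n 1215 ztop 47.2 zmax 54.8 rect [ 478.9 -405.8  160.1   51.4    9. ] hsv [ 15. 106. 102.]
blob px [ 80. 231.] n 1153 ztop 46.6 zmax 53.4 rect [463.2 554.3 160.   49.1  -4.4] hsv [ 65. 141.  89.]
blob px [134. 231.] n 1085 ztop 46.7 zmax 52.2 rect [464.6 404.4 159.7  45.    3.8] hsv [ 15. 104. 105.]
blob px [382. 236.] n 1126 ztop 47.2 zmax 53.1 rect [ 456.7 -281.2  159.8   47.7    5.6] hsv [ 15. 106. 103.]
blob px [103. 302.] n 1241 ztop 46.5 zmax 53.2 rect [273.3 475.3 160.4  47.6  34.2] hsv [ 66. 138.  91.]
blob px [395. 381.] n 4084 ztop 585.1 zmax 620.3 rect [233.1 -95.9  73.3   7.8 -89.3] hsv [21. 32. 47.]
red 87 ((581.1808471679688, -14.799785614013672), (74.983642578125, 180.3757781982422), 106.67381286621094)
```

```bash
cat >> h.py <<'E'
def go(x,y,z,yaw_deg,p=None):
    """print tool deltas from measured pose: roll, then dx,dy (in new tool axes), dz; cm"""
    s=r.sense(); e=s['eef_pos']; a=s['tcp_rot'][2]; t=np.radians(yaw_deg)
    roll=-((t-a+np.pi/2)%np.pi-np.pi/2) if p is None else -(t-a)
    ps=a-roll; d=np.array([x,y,z])-e
    print('roll %.3f dx %.2f dy %.2f dz %.2f'%(roll,(d[0]*np.cos(ps)+d[1]*np.sin(ps))/10,(d[0]*np.sin(ps)-d[1]*np.cos(ps))/10,-d[2]/10),
      'at',e.round(1),'yaw',np.degrees(a).round(1),'q1,q6',s['qpos'][[0,5]].round(2),'op',round(s['opening'],2),'t',round(s['clock'],1))
E
python3 - <<'E'
from meas import *
print('tips',r.tcp_to_tips,[a for a in dir(r) if a[0]!='_'])
im,d,P=load('top'); I=im.astype(int)
y,x=np.mgrid[:384,:512]; roi=(x>232)&(x<340)&(y>144)&(y<253)
R,G,B=I[...,0],I[...,1],I[...,2]
ring=roi&(R-G>45)
p=plane(P,np.argwhere(ring)[:,::-1],36)[:,:2]; p=p[np.hypot(*(p-[568,-17]).T)<55]
A=np.c_[2*p,np.ones(len(p))]; q=np.linalg.lstsq(A,(p**2).sum(1),rcond=None)[0]; print('ring',len(p),q[:2].round(1),'R',np.sqrt(q[2]+q[0]**2+q[1]**2).round(1))
blue=roi&(B-R>0)
p=plane(P,np.argwhere(blue)[:,::-1],36)[:,:2]
print('blue all',len(p),rect(p))
n,l,s,c=cv2.connectedComponentsWithStats((roi&~blue).astype(np.uint8),connectivity=4)
for i in range(1,n):
    if s[i,4]>300: print(s[i,4],rect(plane(P,np.argwhere(l==i)[:,::-1],36)[:,:2]))
go(608.6,358.8,220,82)
E
```

```text
tips 17.0 ['MotionError', 'sense', 'tcp_to_tips']
ring 85 [568.4 -18.1] R 42.1
blue all 796 [568.2 -17.9 266.6 233.3  -7.8]
7886 [ 5.642e+02 -2.280e+01  3.110e+02  3.109e+02  5.000e-01]
702 [604.9  60.5 152.5  38.8  -8.1]
688 [646.7 -54.6 152.7  38.7  82.1]
735 [531.5 -96.1 152.9  39.   -7.9]
749 [490.   18.9 152.9  39.   82. ]
roll -1.104 dx 99.79 dy 27.19 dz -0.11 at [ 200.5 -591.5  218.9] yaw 18.7 q1,q6 [-1.25 -0.  ] op 1.0 t 0.1
```

Request:
{"fn": "drive_tool", "kwargs": {"deltas": [[0, 0, 0, -0.12], [0, 0, 0, -0.12], [0, 0, 0, -0.12], [0, 0, 0, -0.12], [0, 0, 0, -0.12], [0, 0, 0, -0.12], [0, 0, 0, -0.12], [0, 0, 0, -0.12], [0, 0, 0, -0.12], [0, 0, 0, -0.02]], "jaw": 0, "force": 40}}

```text
clock: 0.93
eef_pos: [200.5, -591.7, 219.2]
tcp_rot: [-3.141, -0.001, 1.432]
contact_force: [0.4, 0.2, 0.6]
opening: 1.001
```

Request:
{"fn": "drive_tool", "kwargs": {"deltas": [[3.7, 1, 0, 0], [3.7, 1, 0, 0], [3.7, 1, 0, 0], [3.7, 1, 0, 0], [3.7, 1, 0, 0], [3.7, 1, 0, 0], [3.7, 1, 0, 0], [3.7, 1, 0, 0], [3.7, 1, 0, 0], [3.7, 1, 0, 0], [3.7, 1, 0, 0], [3.7, 1, 0, 0]]}}

```text
clock: 1.93
eef_pos: [383.3, -168.0, 219.7]
tcp_rot: [3.141, 0.0, 1.423]
contact_force: [1.1, 0.7, -0.3]
opening: 1.004
```

Request:
{"fn": "drive_tool", "kwargs": {"deltas": [[3.7, 1, 0, 0], [3.7, 1, 0, 0], [3.7, 1, 0, 0], [3.7, 1, 0, 0], [3.7, 1, 0, 0], [3.7, 1, 0, 0], [3.7, 1, 0, 0], [3.7, 1, 0, 0], [3.7, 1, 0, 0], [3.7, 1, 0, 0], [3.7, 1, 0, 0], [3.7, 1, 0, 0]]}}

```text
clock: 2.93
eef_pos: [565.8, 254.4, 219.3]
tcp_rot: [-3.141, 0.0, 1.424]
contact_force: [0.7, -0.4, -0.2]
opening: 0.998
```

Request:
{"fn": "drive_tool", "kwargs": {"deltas": [[3.7, 1, 0, 0], [3.7, 1, 0, 0], [3.6, 1.2, 0, 0], [0, 0, 0, 0], [0, 0, 0, 0], [0, 0, 0, 0]]}}

```text
clock: 3.43
eef_pos: [612.5, 356.4, 218.7]
tcp_rot: [-3.14, 0.001, 1.425]
contact_force: [-1.2, 0.1, -0.5]
opening: 0.999
```

```bash
python3 -c "
from h import *
go(608.6,358.8,70,82)"
```

```text
roll -0.006 dx 0.18 dy -0.42 dz 14.87 at [612.5 356.4 218.7] yaw 81.7 q1,q6 [0.53 0.67] op 1.0 t 3.4
```

Request:
{"fn": "drive_tool", "kwargs": {"deltas": [[0.2, -0.4, 3, 0], [0, 0, 3.5, 0], [0, 0, 3.5, 0], [0, 0, 3, 0], [0, 0, 2, 0], [0, 0, 1.5, 0], [0, 0, 1.2, 0], [0, 0, 0, 0], [0, 0, 0, 0], [0, 0, 0, 0]]}}

```text
clock: 4.27
eef_pos: [610.4, 359.6, 44.2]
tcp_rot: [3.14, -0.001, 1.426]
contact_force: [0.8, -0.1, 0.5]
opening: 1.002
```

Request:
{"fn": "drive_tool", "kwargs": {"deltas": [[0, 0, 0, 0], [0, 0, 0, 0], [0, 0, 0, 0], [0, 0, 0, 0], [0, 0, 0, 0], [0, 0, 0, 0], [0, 0, 0, 0], [0, 0, 0, 0]], "jaw": 1, "force": 35}}

```text
clock: 4.93
eef_pos: [609.4, 359.3, 42.5]
tcp_rot: [-3.142, 0.0, 1.427]
contact_force: [0.2, -1.0, -0.1]
opening: -0.001
```

```bash
python3 -c "
from h import *
go(568.4,-18,80,82)
im,d,P=grab('scene');u=proj(P,r.sense()['eef_pos'])[0].astype(int);print(u);save('s1.png',im,(u[0]-80,u[1]-60,u[0]+80,u[1]+60),4)"
```

```text
roll -0.004 dx -37.93 dy 1.19 dz -3.75 at [609.4 359.3  42.5] yaw 81.8 q1,q6 [0.53 0.67] op -0.0 t 4.9
[336 196]
```

View pics/s1.png

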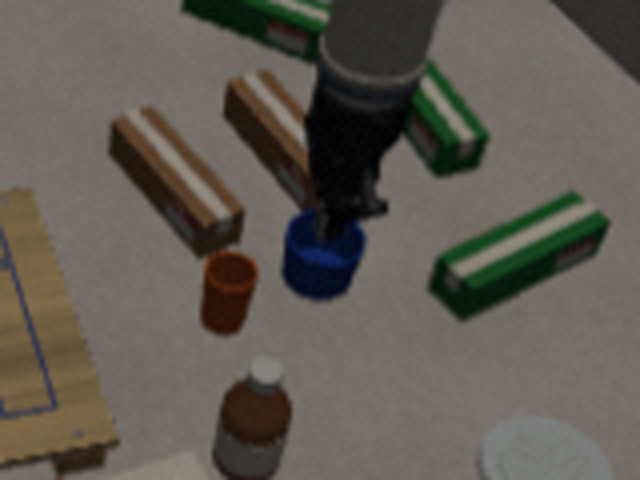

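Run:
```python
from meas import *
P=cams.camera_params('scene'); 
print(plane(P,[[256+325/4,136+240/4]],52), plane(P,[[256+325/4,136+215/4]],52),plane(P,[[256+325/4,136+268/4]],52))
im,d,P=load('scene'); I=im.astype(int)
def bluecup(im,P):
    H=cv2.cvtColor(im,cv2.COLOR_RGB2HSV); m=(abs(H[...,0].astype(int)-113)<12)&(H[...,1]>150)&(H[...,2]>30)
    bs=blobs(m); b=max(bs,key=lambda b:b.sum()); p=np.argwhere(b)[:,::-1]; return b.sum(),p.min(0),p.max(0)
for im,P in ((im,P),grab('scene')[::2]):
    print(bluecup(im,P))
```

```text
[[616.52146418 356.42634884  52.        ]] [[589.88726405 371.76832377  52.        ]] [[645.32151108 339.82767142  52.        ]]
(np.int64(328), array([327, 188]), array([346, 209]))
(np.int64(442), array([208,  74]), array([241,  93]))
```

Run:
```python
from h import *
s=r.sense(); print(s['opening'],s['eef_pos'],s['contact_force'])
im,d,P=grab('scene'); X=cloud(P,d)
a=np.clip(im.astype(float)*2.2,0,255).astype(np.uint8); save('s2.png',a,(306,166,366,216),10)
for v in range(180,206,3): print(v,[tuple(X[v,u].round().astype(int)) if d[v,u]>0 else None for u in (331,336,341)])
```

```text
-0.0033858381570142514 [609.35865722 359.23897214  42.51063603] [ 0.79354143 -0.45235336  0.29629924]
180 [(np.int64(527), np.int64(384), np.int64(39)), (np.int64(605), np.int64(344), np.int64(124)), (np.int64(629), np.int64(345), np.int64(146))]
183 [(np.int64(526), np.int64(388), np.int64(20)), (np.int64(603), np.int64(349), np.int64(106)), (np.int64(630), np.int64(347), np.int64(132))]
186 [(np.int64(535), np.int64(384), np.int64(14)), (np.int64(609), np.int64(347), np.int64(98)), (np.int64(620), np.int64(359), np.int64(104))]
189 [(np.int64(579), np.int64(353), np.int64(52)), (np.int64(610), np.int64(349), np.int64(84)), (np.int64(645), np.int64(341), np.int64(120))]
192 [(np.int64(581), np.int64(354), np.int64(38)), (np.int64(614), np.int64(349), np.int64(73)), (np.int64(624), np.int64(361), np.int64(78))]
195 [(np.int64(580), np.int64(358), np.int64(20)), (np.int64(617), np.int64(350), np.int64(60)), (np.int64(599), np.int64(387), np.int64(28))]
198 [(np.int64(582), np.int64(359), np.int64(6)), (np.int64(591), np.int64(375), np.int64(8)), (np.int64(602), np.int64(388), np.int64(15))]
201 [(np.int64(627), np.int64(327), np.int64(48)), (np.int64(600), np.int64(370), np.int64(4)), (np.int64(609), np.int64(385), np.int64(7))]
204 [(np.int64(627), np.int64(330), np.int64(32)), (np.int64(639), np.int64(341), np.int64(40)), (np.int64(643), np.int64(359), np.int64(36))]
```

View pics/s2.png

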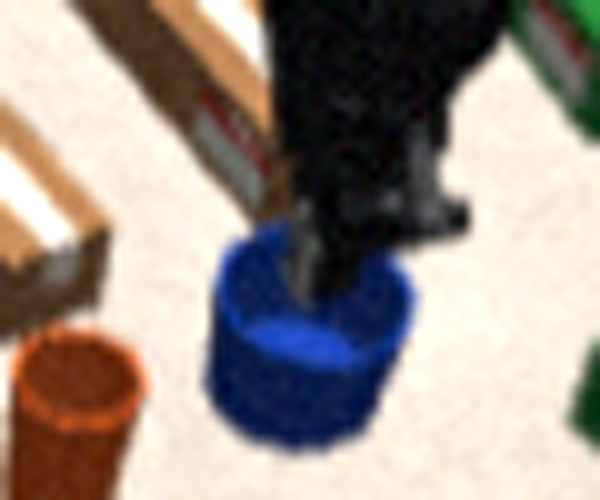

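Run:
```python
from h import *
P=cams.camera_params('scene')
for z in (6,15,25.5,35,42.5,52,60,80,100): print(z,proj(P,[609.4,359.2,z]).round(1))
im,d,P=grab('scene'); X=cloud(P,d); I=im.astype(int); sp=I.max(2)-I.min(2)
m=(sp<14)&(I.max(2)<60)&(np.hypot(X[...,0]-609,X[...,1]-359)<75)
for v in range(176,206):
    u=np.where(m[v,315:362])[0]+315
    if len(u): print(v,u.min(),u.max(),X[v,u].mean(0).round())
```

```text
6 [[334.7 203.1]]
15 [[335.1 201.5]]
25.5 [[335.6 199.5]]
35 [[336.1 197.7]]
42.5 [[336.4 196.2]]
52 [[336.9 194.4]]
60 [[337.3 192.8]]
80 [[338.3 188.9]]
100 [[339.4 184.8]]
176 334 350 [627. 346. 162.]
177 334 350 [628. 346. 158.]
178 334 350 [629. 346. 155.]
179 334 350 [630. 346. 151.]
180 334 350 [631. 347. 147.]
181 334 349 [630. 346. 141.]
182 335 349 [634. 346. 141.]
183 335 349 [634. 347. 136.]
184 335 349 [631. 351. 127.]
185 335 349 [632. 351. 124.]
186 335 351 [633. 355. 119.]
187 333 352 [631. 355. 111.]
188 335 352 [648. 347. 126.]
189 335 351 [649. 345. 122.]
190 335 347 [642. 344. 112.]
191 335 342 [630. 345.  95.]
192 334 341 [620. 350.  78.]
193 335 341 [620. 353.  72.]
194 335 340 [620. 352.  68.]
195 335 339 [621. 351.  63.]
198 327 327 [603. 326.  40.]
```

Request:
{"fn": "drive_tool", "kwargs": {"deltas": [[0, 0, -3, 0], [0, 0, -4, 0], [0, 0, -4, 0], [0, 0, -4, 0], [0, 0, 0, 0], [0, 0, 0, 0], [0, 0, 0, 0]]}}

```text
clock: 5.72
eef_pos: [609.1, 359.1, 192.4]
tcp_rot: [-3.141, 0.0, 1.427]
contact_force: [-0.3, -0.6, -0.4]
opening: -0.001
```

```bash
cat > tip.py <<'E'
from h import *
import sys
im,d,P=grab('scene'); X=cloud(P,d); e=r.sense(); print(e['eef_pos'],e['opening'])
I=im.astype(int); u=proj(P,e['eef_pos'])[0].astype(int)
for z in (17,0,-13): print('z',z,proj(P,e['eef_pos']-[0,0,z]).round(1))
m=(np.hypot(X[...,0]-e['eef_pos'][0],X[...,1]-e['eef_pos'][1])<80)&(X[...,2]>75)
for v in range(u[1]-20,u[1]+14):
    q=np.where(m[v])[0]
    if len(q): print(v,q.min(),q.max(),X[v,q].mean(0).round())
a=np.clip(im.astype(float)*2.2,0,255).astype(np.uint8); save(sys.argv[1],a,(u[0]-32,u[1]-35,u[0]+32,u[1]+20),10)
E
python3 tip.py s3.png
```

```text
[608.55303637 358.77622064 191.18034745] -0.0013573904142502693
z 17 [[343.2 168.6]]
z 0 [[344.2 164.7]]
z -13 [[345.  161.6]]
144 341 359 [626. 346. 292.]
145 341 359 [626. 346. 288.]
146 342 359 [628. 348. 285.]
147 343 359 [631. 348. 284.]
148 343 360 [631. 350. 279.]
149 343 362 [638. 349. 281.]
150 343 363 [640. 351. 278.]
151 343 363 [642. 348. 277.]
152 344 363 [648. 347. 278.]
153 343 361 [645. 345. 273.]
154 343 359 [641. 346. 265.]
155 343 357 [636. 348. 256.]
156 343 355 [630. 350. 248.]
157 343 350 [619. 351. 234.]
158 343 350 [619. 352. 230.]
159 342 350 [617. 353. 224.]
160 342 349 [618. 351. 221.]
161 342 349 [619. 352. 217.]
162 343 349 [620. 353. 214.]
163 343 349 [621. 353. 211.]
164 344 345 [618. 351. 205.]
```

View pics/s3.png

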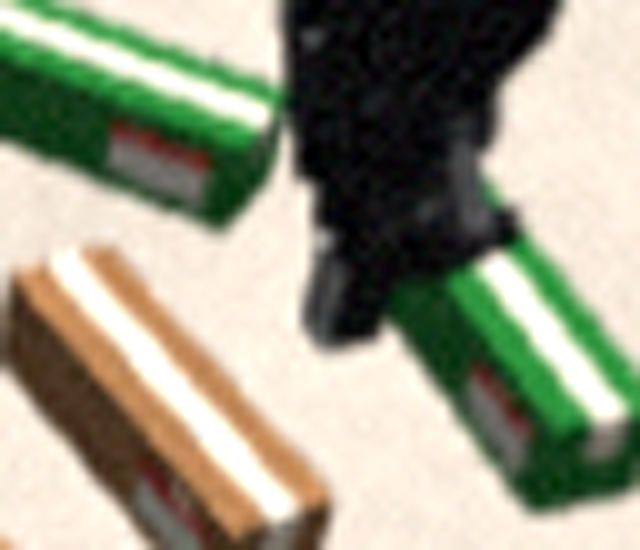

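Request:
{"fn": "drive_tool", "kwargs": {"deltas": [[-0.9, 3.2, 0, 0], [-0.9, 3.2, 0, 0], [-0.8, 3.1, 0, 0], [0, 0, 4, 0], [0, 0, 4, 0], [0, 0, 4, 0], [0, 0, 2.5, 0], [0, 0, 1, 0], [0, 0, 0, 0], [0, 0, 0, 0]]}}

```text
clock: 6.6
eef_pos: [699.5, 319.9, 37.2]
tcp_rot: [-3.141, 0.001, 1.427]
contact_force: [-0.3, 0.0, 0.8]
opening: -0.001
```

Request:
{"fn": "drive_tool", "kwargs": {"deltas": [[0, 0, 0.2, 0], [0, 0, 0.2, 0], [0, 0, 0.2, 0], [0, 0, 0.2, 0], [0, 0, 0.1, 0], [0, 0, 0.1, 0], [0, 0, 0, 0]]}}

```text
clock: 7.18
eef_pos: [699.6, 319.9, 27.5]
tcp_rot: [-3.141, 0.0, 1.427]
contact_force: [0.1, 0.0, 0.7]
opening: -0.002
```

Run:
```python
from h import *
e=r.sense()['eef_pos']; print(r.sense()['contact_force'])
im,d,P=grab('scene'); u=proj(P,e)[0].astype(int); print(e, 'tip pred',proj(P,e-[0,0,17]).round(1))
a=np.clip(im.astype(float)*2.2,0,255).astype(np.uint8); save('s4.png',a,(u[0]-32,u[1]-40,u[0]+32,u[1]+20),10); print(u)
im,d,P=grab('top'); u=proj(P,e)[0].astype(int); print('top',u); np.savez('top1.npz',im=im,d=d)
```

```text
[0.12511959 0.00732901 0.6782001 ]
[699.55576549 319.86228637  27.49987962] tip pred [[338.1 223.7]]
[338 220]
top [170 151]
```

View pics/s4.png

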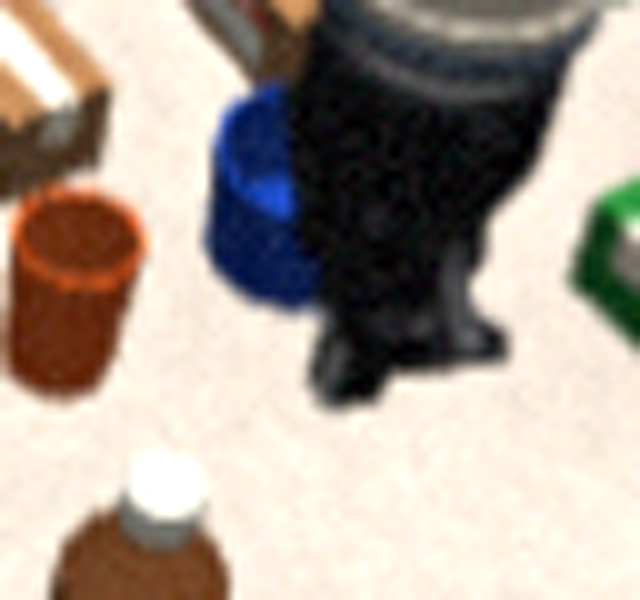

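Request:
{"fn": "drive_tool", "kwargs": {"deltas": [[0, 0, 0.2, 0], [0, 0, 0.2, 0], [0, 0, 0.2, 0], [0, 0, 0.2, 0], [0, 0, 0.1, 0], [0, 0, 0.1, 0], [0, 0, 0.1, 0], [0, 0, 0.1, 0], [0, 0, 0, 0], [0, 0, 0, 0]]}}

```text
clock: 8.12
eef_pos: [699.6, 319.9, 15.6]
tcp_rot: [-3.142, -0.0, 1.427]
contact_force: [0.6, -0.2, -0.3]
opening: -0.001
```

Request:
{"fn": "drive_tool", "kwargs": {"deltas": [[0, 0, 0.2, 0], [0, 0, 0.2, 0], [0, 0, 0.2, 0], [0, 0, 0.1, 0], [0, 0, 0, 0]]}}

```text
clock: 8.53
eef_pos: [699.3, 319.8, 8.0]
tcp_rot: [-3.141, 0.0, 1.427]
contact_force: [0.5, 0.9, 0.1]
opening: 0.003
```

Request:
{"fn": "drive_tool", "kwargs": {"deltas": [[0, 0, 0.1, 0], [0, 0, 0.1, 0], [0, 0, 0.1, 0], [0, 0, 0.1, 0], [0, 0, 0, 0]]}}

```text
clock: 8.95
eef_pos: [699.5, 319.9, 4.3]
tcp_rot: [-3.141, 0.0, 1.427]
contact_force: [0.0, -0.4, -0.6]
opening: 0.002
```

Request:
{"fn": "drive_tool", "kwargs": {"deltas": [[0, 0, 0.1, 0], [0, 0, 0.1, 0], [0, 0, 0.1, 0], [0, 0, 0, 0]]}}

```text
clock: 9.28
eef_pos: [699.5, 319.8, 1.3]
tcp_rot: [-3.141, 0.0, 1.427]
contact_force: [0.4, -0.4, -0.1]
opening: -0.001
```

Run:
```python
from h import *
e=r.sense()['eef_pos']
im,d,P=grab('scene'); X=cloud(P,d); I=im.astype(int); u=proj(P,e)[0]; print(e,u)
for z in (-17,0,10,20,30): print(z,proj(P,[e[0],e[1],e[2]+z]).round(1),proj(P,[e[0]+8,e[1]-8,e[2]+z]).round(1))
u=u.astype(int)
for v in range(u[1]-14,u[1]+8):
    q=np.where(I[v,u[0]-12:u[0]+22].max(1)<40)[0]+u[0]-12
    if len(q): print(v,q.min(),q.max(),X[v,q].mean(0).round())
```

```text
[699.49689213 319.84427443   1.29478798] [337.57616274 225.40666003]
-17 [[336.7 228.4]] [[335.9 230.8]]
0 [[337.6 225.4]] [[336.7 227.8]]
10 [[338.1 223.6]] [[337.2 226. ]]
20 [[338.6 221.8]] [[337.7 224.2]]
30 [[339.1 219.9]] [[338.3 222.3]]
211 336 351 [721. 307. 107.]
212 337 351 [726. 307. 107.]
213 337 350 [nan nan nan]
214 337 349 [724. 306.  96.]
215 337 349 [721. 310.  85.]
216 338 349 [721. 314.  79.]
217 337 350 [724. 312.  78.]
218 337 353 [732. 310.  83.]
219 337 353 [736. 306.  84.]
220 336 354 [739. 307.  82.]
221 336 349 [733. 304.  72.]
222 336 343 [717. 308.  46.]
223 337 342 [712. 314.  32.]
224 337 341 [711. 314.  25.]
```

Request:
{"fn": "drive_tool", "kwargs": {"deltas": [[0, 0, 0.2, 0], [0, 0, 0.2, 0], [0, 0, 0.2, 0], [0, 0, 0.1, 0], [0, 0, 0.1, 0], [0, 0, 0, 0]]}}

```text
clock: 9.83
eef_pos: [699.5, 319.8, -6.8]
tcp_rot: [-3.141, 0.0, 1.427]
contact_force: [-0.1, 0.1, 0.8]
opening: -0.005
```

Request:
{"fn": "drive_tool", "kwargs": {"deltas": [[0, 0, 0.1, 0], [0, 0, 0.1, 0], [0, 0, 0.1, 0], [0, 0, 0, 0]]}}

```text
clock: 10.17
eef_pos: [699.5, 319.8, -9.7]
tcp_rot: [-3.141, 0.0, 1.427]
contact_force: [0.5, 0.3, 0.2]
opening: -0.001
```

Request:
{"fn": "drive_tool", "kwargs": {"deltas": [[0, 0, 0.1, 0], [0, 0, 0.1, 0], [0, 0, 0.1, 0], [0, 0, 0, 0]]}}

```text
clock: 10.5
eef_pos: [699.7, 319.9, -11.6]
tcp_rot: [3.142, -0.0, 1.427]
contact_force: [-1.7, -1.3, 6.5]
opening: 0.003
```

Request:
{"fn": "drive_tool", "kwargs": {"deltas": [[0, 0, -2, 0], [0, 0, -3.5, 0], [0, 0, -3.5, 0], [0, 0, -3, 0], [0.9, -3.2, 0, 0], [0.9, -3.2, 0, 0], [0.8, -3.1, 0, 0], [0, 0, 0, 0], [0, 0, 0, 0], [0, 0, 0, 0]], "jaw": 0}}

```text
clock: 11.33
eef_pos: [609.9, 359.4, 107.9]
tcp_rot: [3.141, -0.0, 1.427]
contact_force: [0.5, -0.2, -0.1]
opening: 1.002
```

```bash
python3 -c "
from h import *
go(608.6,358.8,8,82)"
```

```text
roll -0.004 dx -0.08 dy -0.12 dz 9.99 at [609.9 359.4 107.9] yaw 81.8 q1,q6 [0.53 0.67] op 1.0 t 11.3
```

Request:
{"fn": "drive_tool", "kwargs": {"deltas": [[-0.1, -0.1, 2.5, 0], [0, 0, 2.5, 0], [0, 0, 2, 0], [0, 0, 1.5, 0], [0, 0, 1, 0], [0, 0, 0.5, 0], [0, 0, 0, 0], [0, 0, 0, 0]]}}

```text
clock: 12.0
eef_pos: [608.9, 358.5, 8.1]
tcp_rot: [3.141, -0.001, 1.427]
contact_force: [0.4, 1.0, -0.5]
opening: 1.003
```

Request:
{"fn": "drive_tool", "kwargs": {"deltas": [[0, 0, 0, 0], [0, 0, 0, 0], [0, 0, 0, 0], [0, 0, 0, 0], [0, 0, 0, 0], [0, 0, 0, 0], [0, 0, 0, 0], [0, 0, 0, 0]], "jaw": 1, "force": 30}}

```text
clock: 12.67
eef_pos: [609.0, 359.0, 9.6]
tcp_rot: [3.14, -0.001, 1.427]
contact_force: [-1.9, -0.7, 5.8]
opening: 0.803
```

Request:
{"fn": "drive_tool", "kwargs": {"deltas": [[0, 0, -1, 0], [0, 0, -2.5, 0], [0, 0, -3.5, 0], [0, 0, -3.5, 0], [-3.7, 0.1, 0, 0], [-3.8, 0.1, 0, 0], [-3.8, 0.1, 0, 0], [-3.8, 0.1, 0, 0], [-3.8, 0.1, 0, 0], [-3.8, 0.1, 0, 0]]}}

```text
clock: 13.5
eef_pos: [581.5, 131.4, 113.9]
tcp_rot: [3.14, -0.001, 1.427]
contact_force: [0.1, -0.8, -1.1]
opening: 0.805
```

Request:
{"fn": "drive_tool", "kwargs": {"deltas": [[-3.8, 0.1, 0, 0], [-3.8, 0.1, 0, 0], [-3.8, 0.1, 0, 0], [-3.8, 0.1, 0, 0], [0, 0, 0, 0], [0, 0, 0, 0], [0, 0, 0, 0], [0, 0, 0, 0]]}}

```text
clock: 14.17
eef_pos: [564.2, -17.1, 113.2]
tcp_rot: [3.141, -0.0, 1.428]
contact_force: [0.6, 0.8, -1.0]
opening: 0.803
```

```bash
python3 -c "
from h import *
go(568.4,-18,46.5,82)"
```

```text
roll -0.004 dx -0.03 dy 0.43 dz 6.67 at [564.2 -17.1 113.2] yaw 81.8 q1,q6 [-0.03  0.11] op 0.8 t 14.2
```

Request:
{"fn": "drive_tool", "kwargs": {"deltas": [[0, 0.4, 2, 0], [0, 0, 2, 0], [0, 0, 1.2, 0], [0, 0, 0.8, 0], [0, 0, 0.4, 0], [0, 0, 0.2, 0], [0, 0, 0.1, 0], [0, 0, 0, 0], [0, 0, 0, 0]]}}

```text
clock: 14.92
eef_pos: [568.2, -18.7, 46.2]
tcp_rot: [3.141, -0.0, 1.427]
contact_force: [0.5, 0.3, -0.8]
opening: 0.805
```

Request:
{"fn": "drive_tool", "kwargs": {"deltas": [[0, 0, 0, 0], [0, 0, 0, 0], [0, 0, 0, 0], [0, 0, 0, 0], [0, 0, -1, 0], [0, 0, -2, 0], [0, 0, -3, 0], [0, 0, -3, 0]], "jaw": 0}}

```text
clock: 15.58
eef_pos: [567.0, -18.7, 136.7]
tcp_rot: [-3.14, 0.0, 1.427]
contact_force: [0.4, 0.2, 0.1]
opening: 1.001
```

```bash
python3 -c "
from h import *
go(643.2,-242.6,120,90)"
```

```text
roll -0.144 dx -22.39 dy 7.62 dz 1.67 at [567.  -18.7 136.7] yaw 81.7 q1,q6 [-0.04  0.11] op 1.0 t 15.6
```

Request:
{"fn": "drive_tool", "kwargs": {"deltas": [[0, 0, 0, -0.1], [0, 0, 0, -0.044], [-3.7, 1.3, 0, 0], [-3.7, 1.3, 0, 0], [-3.7, 1.3, 0, 0], [-3.7, 1.3, 0, 0], [-3.8, 1.2, 0, 0], [-3.8, 1.2, 0, 0], [0, 0, 0, 0], [0, 0, 0, 0], [0, 0, 0, 0]]}}

```text
clock: 16.5
eef_pos: [643.2, -242.6, 135.8]
tcp_rot: [-3.141, -0.001, 1.57]
contact_force: [-1.0, -0.1, 0.2]
opening: 0.999
```

```bash
cat > look.py <<'E'
from meas import *
im,d,P=grab('top'); np.savez('top0.npz',im=im,d=d); X=cloud(P,d); H=cv2.cvtColor(im,cv2.COLOR_RGB2HSV); Z=X[...,2]
h,s,v=[H[...,i].astype(int) for i in range(3)]
def cup(name,m,zr,skid=False):
    for b in blobs(m&(abs(Z-zr)<8),12):
        xy=plane(P,np.argwhere(b)[:,::-1],zr)[:,:2]; c,R=cv2.minEnclosingCircle(xy.astype(np.float32))
        if 10<R<45: print(name,'zr',zr,'c',np.round(c,1),'R',round(R,1),'n',b.sum(),'z',np.median(Z[b]).round(1))
D=np.hypot(X[...,0]-568,X[...,1]+18)<60
B=(abs(h-113)<14)&(s>130); Y=(abs(h-26)<7)&(s>130); O=(h<16)&(s>150)
for n,m,z,zs in (('blue',B,52,88),('yellow',Y,59,101),('orange',O,66,114)):
    cup(n,m&~D,z); cup(n+' on skid',m&D,zs)
br=(abs(h-15)<6)&(abs(s-105)<60)
for zt in (46,82):
    for b in blobs((abs(Z-zt)<7)&(X[...,0]>150),300):
        hs=np.median(H[b],0); R=rect(plane(P,np.argwhere(b)[:,::-1],zt)[:,:2])
        if R[2]<175 and R[3]<60 and hs[0]<40: print('carton' ,zt,R,'n',b.sum())
E
python3 look.py; python3 -c "
from h import *
go(643.2,-242.6,15,90)"
```

```text
blue on skid zr 88 c [567.4 -18.6] R 34.0 n 80 z 87.3
yellow zr 59 c [ 642.5 -241.7] R 29.4 n 81 z 57.2
orange zr 66 c [ 764.1 -184. ] R 21.9 n 89 z 65.2
orange zr 66 c [637.6 259.4] R 13.3 n 12 z 62.3
orange zr 66 c [618.9 250.2] R 19.0 n 24 z 68.0
carton 46 [473.6 279.9 160.6  46.9   7.5] n 967
carton 46 [464.7 402.6 160.1  47.8   4.3] n 970
carton 46 [ 456.9 -281.2  159.7   48.5    5.7] n 972
carton 82 [806.1   3.6 151.7  41.9  87.6] n 360
roll 0.000 dx -0.07 dy 0.00 dz 12.08 at [ 643.2 -241.9  135.8] yaw 90.0 q1,q6 [-0.36 -0.36] op 1.0 t 16.6
```

Request:
{"fn": "drive_tool", "kwargs": {"deltas": [[0, 0, 2.5, 0], [0, 0, 2.5, 0], [0, 0, 2.5, 0], [0, 0, 1.5, 0], [0, 0, 1, 0], [0, 0, 0.5, 0], [0, 0, 0, 0], [0, 0, 0, 0]]}}

```text
clock: 17.22
eef_pos: [644.3, -242.6, 31.5]
tcp_rot: [3.141, 0.0, 1.571]
contact_force: [0.3, 0.1, 0.2]
opening: 0.995
```

Request:
{"fn": "drive_tool", "kwargs": {"deltas": [[0, 0, 0, 0], [0, 0, 0, 0], [0, 0, 0, 0], [0, 0, 0, 0], [0, 0, 0, 0], [0, 0, 0, 0], [0, 0, 0, 0], [0, 0, 0, 0]], "jaw": 1}}

```text
clock: 17.88
eef_pos: [644.2, -243.1, 32.2]
tcp_rot: [3.14, 0.001, 1.571]
contact_force: [-3.2, 0.4, 7.8]
opening: 0.665
```

Request:
{"fn": "drive_tool", "kwargs": {"deltas": [[0, 0, -1, 0], [0, 0, -2.5, 0], [0, 0, -3.5, 0], [0, 0, -3.5, 0], [0, 0, -3, 0], [0, 0, 0, 0], [0, 0, 0, 0]]}}

```text
clock: 18.47
eef_pos: [645.1, -243.2, 168.8]
tcp_rot: [3.137, 0.002, 1.571]
contact_force: [-0.5, 0.8, -1.0]
opening: 0.664
```

Run:
```python
from h import *
go(567.4,-18.6,170,90)
s=r.sense()['eef_pos']; im,d,P=grab('scene'); u=proj(P,s)[0].astype(int); print(u)
a=np.clip(im.astype(float)*2,0,255).astype(np.uint8); save('s5.png',a,(u[0]-40,u[1]-30,u[0]+40,u[1]+30),8)
```

```text
roll -0.000 dx 22.46 dy -7.77 dz -0.12 at [ 645.1 -243.2  168.8] yaw 90.0 q1,q6 [-0.36 -0.36] op 0.66 t 18.5
[160 230]
```

View pics/s5.png

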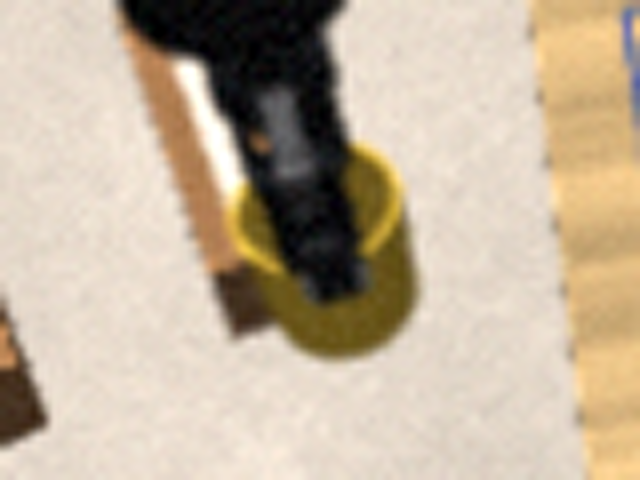

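Request:
{"fn": "drive_tool", "kwargs": {"deltas": [[3, -1, 0, 0], [3.7, -1.3, 0, 0], [3.7, -1.3, 0, 0], [3.7, -1.3, 0, 0], [3.7, -1.3, 0, 0], [2.7, -1, 0, 0], [2, -0.6, 0, 0], [0, 0, 0, 0], [0, 0, 0, 0], [0, 0, 0, 0], [0, 0, 0, 0]]}}

```text
clock: 19.43
eef_pos: [565.7, -18.5, 165.0]
tcp_rot: [-3.141, 0.0, 1.57]
contact_force: [0.2, -0.7, -1.4]
opening: 0.66
```

Run:
```python
from h import *
go(567.4,-19,75,90)
```

```text
roll -0.001 dx -0.05 dy 0.17 dz 9.00 at [565.7 -18.5 165. ] yaw 90.0 q1,q6 [-0.04 -0.03] op 0.66 t 19.4
```

Request:
{"fn": "drive_tool", "kwargs": {"deltas": [[0, 0.2, 2, 0], [0, 0, 2, 0], [0, 0, 1.5, 0], [0, 0, 1, 0], [0, 0, 1, 0], [0, 0, 0.6, 0], [0, 0, 0.4, 0], [0, 0, 0, 0], [0, 0, 0, 0]]}}

```text
clock: 20.18
eef_pos: [568.0, -17.8, 80.9]
tcp_rot: [3.141, 0.0, 1.571]
contact_force: [-0.3, -0.5, -0.5]
opening: 0.664
```

Request:
{"fn": "drive_tool", "kwargs": {"deltas": [[0, 0, 0.2, 0], [0, 0, 0.2, 0], [0, 0, 0.1, 0], [0, 0, 0, 0], [0, 0, 0, 0]]}}

```text
clock: 20.6
eef_pos: [567.7, -17.6, 75.7]
tcp_rot: [3.142, 0.0, 1.571]
contact_force: [0.2, 0.3, 0.3]
opening: 0.666
```

Request:
{"fn": "drive_tool", "kwargs": {"deltas": [[0, 0, 0, 0], [0, 0, 0, 0], [0, 0, 0, 0], [0, 0, 0, 0], [0, 0, -1, 0], [0, 0, -2.5, 0], [0, 0, -3, 0], [0, 0, 0, 0]], "jaw": 0}}

```text
clock: 21.27
eef_pos: [571.0, -17.8, 146.3]
tcp_rot: [3.134, 0.0, 1.571]
contact_force: [2.0, -0.4, -0.2]
opening: 0.999
```

```bash
python3 -c "
from h import *
go(626.1,256.1,120,90)"
```

```text
roll 0.000 dx 27.39 dy 5.51 dz 2.63 at [571.  -17.8 146.3] yaw 90.0 q1,q6 [-0.03 -0.03] op 1.0 t 21.3
```

Request:
{"fn": "drive_tool", "kwargs": {"deltas": [[0, 0, 0, 0], [3.4, 0.7, 0, 0], [3.4, 0.7, 0, 0], [3.4, 0.7, 0, 0], [3.4, 0.7, 0, 0], [3.4, 0.7, 0, 0], [3.4, 0.7, 0, 0], [3.5, 0.7, 0, 0], [3.5, 0.6, 0, 0], [0, 0, 0, 0], [0, 0, 0, 0], [0, 0, 0, 0]]}}

```text
clock: 22.27
eef_pos: [621.8, 255.8, 139.6]
tcp_rot: [-3.14, 0.001, 1.571]
contact_force: [-0.6, 0.4, -0.2]
opening: 0.998
```

```bash
python3 look.py
python3 - <<'E'
from h import *
q=np.load('top0.npz'); a=np.clip(q['im'].astype(float)*1.8,0,255).astype(np.uint8); save('t1.png',a,(60,60,480,290),1.9)
go(626.1,256.1,36,90)
E
```

```text
blue on skid zr 88 c [554.  -16.2] R 28.9 n 30 z 88.7
yellow on skid zr 101 c [565.6 -18. ] R 28.7 n 83 z 100.9
orange zr 66 c [ 763.5 -182.7] R 21.3 n 91 z 65.6
carton 46 [ 479.  -406.   160.3   52.1    9. ] n 1055
carton 46 [ 456.7 -281.   159.9   48.9    5.7] n 1013
carton 82 [8.057e+02 8.000e-01 1.573e+02 4.210e+01 8.740e+01] n 360
roll -0.000 dx 0.09 dy 0.41 dz 10.38 at [622.  255.2 139.8] yaw 90.0 q1,q6 [0.39 0.39] op 1.0 t 22.3
```

View pics/t1.png

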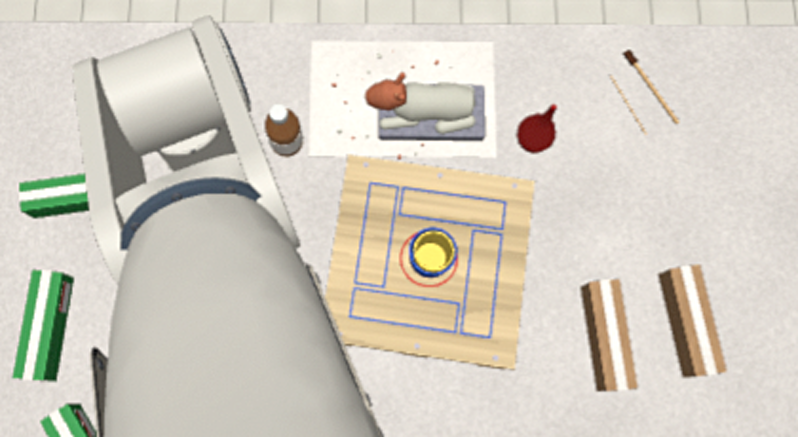

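Request:
{"fn": "drive_tool", "kwargs": {"deltas": [[0.1, 0.4, 2.5, 0], [0, 0, 2.5, 0], [0, 0, 2, 0], [0, 0, 1.4, 0], [0, 0, 1, 0], [0, 0, 0.5, 0], [0, 0, 0, 0], [0, 0, 0, 0]]}}

```text
clock: 22.98
eef_pos: [627.2, 257.2, 42.2]
tcp_rot: [3.141, -0.0, 1.571]
contact_force: [0.0, -0.1, 0.2]
opening: 1.001
```

Request:
{"fn": "drive_tool", "kwargs": {"deltas": [[0, 0, 0, 0], [0, 0, 0, 0], [0, 0, 0, 0], [0, 0, 0, 0], [0, 0, 0, 0], [0, 0, 0, 0], [0, 0, 0, 0], [0, 0, 0, 0]], "jaw": 1}}

```text
clock: 23.65
eef_pos: [627.0, 257.7, 42.7]
tcp_rot: [3.141, -0.001, 1.571]
contact_force: [-1.8, -0.7, 6.2]
opening: 0.519
```

Request:
{"fn": "drive_tool", "kwargs": {"deltas": [[0, 0, -1, 0], [0, 0, -2.5, 0], [0, 0, -3.5, 0], [0, 0, -3.5, 0], [0, 0, -3.5, 0], [0, 0, 0, 0], [0, 0, 0, 0]]}}

```text
clock: 24.23
eef_pos: [628.2, 258.0, 185.1]
tcp_rot: [3.136, -0.002, 1.571]
contact_force: [-0.0, 0.1, -1.1]
opening: 0.522
```

Run:
```python
from h import *
go(566,-18.3,170,90)
```

```text
roll 0.000 dx -27.63 dy -6.22 dz 1.51 at [628.2 258.  185.1] yaw 90.0 q1,q6 [0.39 0.39] op 0.52 t 24.2
```

Request:
{"fn": "drive_tool", "kwargs": {"deltas": [[-2.5, -0.6, 0, 0], [-3.5, -0.8, 0, 0], [-3.7, -0.8, 0, 0], [-3.7, -0.8, 0, 0], [-3.7, -0.8, 0, 0], [-3.7, -0.8, 0, 0], [-3, -0.8, 0, 0], [-2, -0.5, 0, 0], [-1.7, -0.3, 0, 0], [0, 0, 0, 0], [0, 0, 0, 0], [0, 0, 0, 0]]}}

```text
clock: 25.23
eef_pos: [564.4, -17.2, 180.9]
tcp_rot: [-3.14, -0.0, 1.571]
contact_force: [0.5, -0.3, -0.2]
opening: 0.518
```

Run:
```python
from h import *
go(566.2,-17,92,90)
```

```text
roll -0.000 dx 0.02 dy 0.18 dz 8.89 at [564.4 -17.2 180.9] yaw 90.0 q1,q6 [-0.03 -0.03] op 0.52 t 25.2
```

Request:
{"fn": "drive_tool", "kwargs": {"deltas": [[0, 0.1, 2, 0], [0, 0, 2, 0], [0, 0, 1.5, 0], [0, 0, 1, 0], [0, 0, 0.8, 0], [0, 0, 0.5, 0], [0, 0, 0.4, 0], [0, 0, 0, 0], [0, 0, 0, 0]]}}

```text
clock: 25.98
eef_pos: [566.0, -17.6, 99.9]
tcp_rot: [3.141, -0.0, 1.571]
contact_force: [-0.1, -0.2, -0.1]
opening: 0.519
```

Request:
{"fn": "drive_tool", "kwargs": {"deltas": [[0, 0, 0.2, 0], [0, 0, 0.2, 0], [0, 0, 0.1, 0], [0, 0, 0.1, 0], [0, 0, 0, 0], [0, 0, 0, 0]]}}

```text
clock: 26.48
eef_pos: [565.7, -17.7, 93.6]
tcp_rot: [-3.142, -0.0, 1.571]
contact_force: [0.1, -0.1, -0.6]
opening: 0.518
```

Request:
{"fn": "drive_tool", "kwargs": {"deltas": [[0, 0, 0.1, 0], [0, 0, 0.1, 0], [0, 0, 0, 0], [0, 0, 0, 0]]}}

```text
clock: 26.82
eef_pos: [565.7, -17.7, 91.5]
tcp_rot: [-3.141, -0.0, 1.571]
contact_force: [0.1, -0.7, 0.0]
opening: 0.512
```

Request:
{"fn": "drive_tool", "kwargs": {"deltas": [[0, 0, 0, 0], [0, 0, 0, 0], [0, 0, 0, 0], [0, 0, 0, 0], [0, 0, -1, 0], [0, 0, -2.5, 0], [0, 0, -3, 0], [0, 0, -1, 0]], "jaw": 0}}

```text
clock: 27.48
eef_pos: [567.6, -17.7, 170.9]
tcp_rot: [3.137, 0.0, 1.571]
contact_force: [1.3, 0.6, 1.3]
opening: 1.002
```

Request:
{"fn": "drive_tool", "kwargs": {"deltas": [[0, 0, 0, 0.122], [0, 0, 0, 0.122], [0, 0, 0, 0.122], [0, 0, 0, 0.122], [0, 0, 0, 0.122], [0, 0, 0, 0.122], [0, 0, 0, 0.122], [0, 0, 0, 0.122], [0, 0, 0, 0.122], [0, 0, 0, 0.122], [0, 0, 0, 0.122], [0, 0, 0, 0.122]]}}

```text
clock: 28.48
eef_pos: [565.7, -17.6, 167.0]
tcp_rot: [3.142, -0.0, 0.101]
contact_force: [0.6, -0.1, 0.2]
opening: 1.0
```

Run:
```python
from h import *
go(456.8,-281.1,140,5.7,1)
```

```text
roll 0.001 dx -13.45 dy 25.13 dz 2.70 at [565.7 -17.6 167. ] yaw 5.8 q1,q6 [-0.03  1.44] op 1.0 t 28.5
```

Request:
{"fn": "drive_tool", "kwargs": {"deltas": [[-1.8, 3.4, 0, 0], [-1.8, 3.4, 0, 0], [-1.8, 3.4, 0, 0], [-1.8, 3.4, 0, 0], [-1.8, 3.4, 0, 0], [-1.8, 3.4, 0, 0], [-1.8, 3.4, 0, 0], [-0.9, 1.3, 0, 0], [0, 0, 0, 0], [0, 0, 0, 0], [0, 0, 0, 0]]}}

```text
clock: 29.4
eef_pos: [458.4, -281.1, 166.7]
tcp_rot: [-3.141, -0.0, 0.107]
contact_force: [-0.4, 0.3, 0.5]
opening: 0.994
```

```bash
python3 look.py
python3 - <<'E'
from h import *
go(456.8,-281.1,15,5.7,1)
E
```

```text
blue on skid zr 88 c [555.4 -17.6] R 30.0 n 33 z 88.5
yellow on skid zr 101 c [574.7 -17.9] R 25.9 n 31 z 101.5
yellow on skid zr 101 c [560.4 -20.6] R 27.4 n 38 z 101.7
orange zr 66 c [ 765.7 -184. ] R 22.7 n 88 z 64.7
orange on skid zr 114 c [564.3 -19.2] R 22.5 n 66 z 114.2
carton 46 [473.4 279.8 160.9  47.    7.5] n 968
carton 46 [464.7 402.7 160.1  47.6   4.3] n 976
carton 46 [ 456.7 -281.   159.9   48.9    5.7] n 895
carton 82 [806.    2.3 153.9  45.5  85.7] n 378
roll 0.008 dx -0.19 dy 0.02 dz 15.17 at [ 458.6 -280.7  166.7] yaw 6.2 q1,q6 [-0.55  0.91] op 1.0 t 29.4
```

Request:
{"fn": "drive_tool", "kwargs": {"deltas": [[-0.2, 0, 3, 0.008], [0, 0, 3.5, 0], [0, 0, 3.5, 0], [0, 0, 2.5, 0], [0, 0, 1.7, 0], [0, 0, 1, 0], [0, 0, 0.6, 0], [0, 0, 0, 0], [0, 0, 0, 0]]}}

```text
clock: 30.2
eef_pos: [456.9, -281.7, 9.2]
tcp_rot: [3.141, -0.001, 0.099]
contact_force: [-0.2, -1.0, -0.2]
opening: 1.0
```

Request:
{"fn": "drive_tool", "kwargs": {"deltas": [[0, 0, 0, 0], [0, 0, 0, 0], [0, 0, 0, 0], [0, 0, 0, 0], [0, 0, 0, 0], [0, 0, 0, 0], [0, 0, 0, 0], [0, 0, 0, 0]], "jaw": 1}}

```text
clock: 30.87
eef_pos: [456.8, -282.2, 9.5]
tcp_rot: [3.141, -0.001, 0.099]
contact_force: [-0.6, 0.6, 5.2]
opening: 0.53
```

Request:
{"fn": "drive_tool", "kwargs": {"deltas": [[0, 0, -1, 0.05], [0, 0, -2, 0.1], [0, 0, -2.5, 0.09], [0, 0, -3, 0], [0, 0, -3, 0], [0, 0, -3, 0], [0, 0, 0, 0]]}}

```text
clock: 31.45
eef_pos: [458.9, -283.6, 159.3]
tcp_rot: [3.138, -0.008, -0.141]
contact_force: [1.8, -1.2, -1.5]
opening: 0.532
```

Run:
```python
from h import *
go(531.5,-96.1,44,-8,1)
```

```text
roll -0.002 dx 4.58 dy -19.58 dz 11.53 at [ 458.9 -283.6  159.3] yaw -8.1 q1,q6 [-0.56  1.16] op 0.53 t 31.4
```

Request:
{"fn": "drive_tool", "kwargs": {"deltas": [[0.6, -2.5, 0, 0], [0.8, -3.5, 0, 0], [0.8, -3.5, 0, 0], [0.8, -3.5, 0, 0], [0.8, -3, 0, 0], [0.5, -2.2, 0, 0], [0.3, -1.4, 0, 0], [0, 0, 0, 0], [0, 0, 0, 0], [0, 0, 0, 0]]}}

```text
clock: 32.28
eef_pos: [528.7, -94.7, 153.0]
tcp_rot: [3.141, 0.001, -0.141]
contact_force: [-0.3, 0.7, -2.4]
opening: 0.531
```

Run:
```python
from h import *
go(531.5,-96.1,46.5,-8,1)
```

```text
roll -0.001 dx 0.30 dy 0.10 dz 10.65 at [528.7 -94.7 153. ] yaw -8.1 q1,q6 [-0.18  1.53] op 0.53 t 32.3
```

Request:
{"fn": "drive_tool", "kwargs": {"deltas": [[0.2, 0.1, 2, 0], [0, 0, 2.5, 0], [0, 0, 2.2, 0], [0, 0, 1.5, 0], [0, 0, 1, 0], [0, 0, 0.4, 0], [0, 0, 0, 0], [0, 0, 0, 0]]}}

```text
clock: 32.95
eef_pos: [531.5, -96.0, 58.1]
tcp_rot: [3.142, -0.001, -0.142]
contact_force: [-0.6, -0.1, -3.1]
opening: 0.53
```

Run:
```python
from h import *
go(531.5,-96.1,46,-8,1)
```

```text
roll -0.002 dx -0.00 dy 0.01 dz 1.21 at [531.5 -96.   58.1] yaw -8.1 q1,q6 [-0.18  1.53] op 0.53 t 33.0
```

Request:
{"fn": "drive_tool", "kwargs": {"deltas": [[0, 0, 0.4, 0], [0, 0, 0.4, 0], [0, 0, 0.2, 0], [0, 0, 0.15, 0], [0, 0, 0, 0], [0, 0, 0, 0]]}}

```text
clock: 33.45
eef_pos: [531.2, -95.5, 46.1]
tcp_rot: [-3.142, 0.0, -0.141]
contact_force: [-0.1, -0.3, -2.9]
opening: 0.531
```

Request:
{"fn": "drive_tool", "kwargs": {"deltas": [[0, 0, 0, 0], [0, 0, 0, 0], [0, 0, 0, 0], [0, 0, -1, 0], [0, 0, -2, 0], [0, 0, -3, 0], [0, 0, -3, 0], [0, 0, -3, 0], [0, 0, 0, 0]], "jaw": 0.32}}

```text
clock: 34.2
eef_pos: [534.7, -96.2, 172.6]
tcp_rot: [3.141, -0.009, -0.141]
contact_force: [1.0, 0.1, -0.2]
opening: 0.677
```

```bash
python3 look.py
python3 - <<'E'
from h import *
go(479,-406,150,9,1)
E
```

```text
blue on skid zr 88 c [554.  -16.2] R 28.9 n 30 z 88.1
yellow on skid zr 101 c [574.7 -17.9] R 25.9 n 30 z 101.5
yellow on skid zr 101 c [560.4 -20.6] R 27.4 n 40 z 101.4
orange on skid zr 114 c [564.1 -19.1] R 22.7 n 68 z 114.3
carton 46 [473.4 279.8 160.9  47.    7.5] n 967
carton 46 [464.6 402.6 160.3  47.8   4.3] n 975
carton 82 [807.1  -1.  160.1  39.7 -89.6] n 361
carton 82 [504.  -85.9 105.5  38.6  -6. ] n 514
roll -0.298 dx -10.24 dy 29.77 dz 2.01 at [533.5 -96.  170.1] yaw -8.1 q1,q6 [-0.18  1.53] op 0.68 t 34.2
```

Request:
{"fn": "drive_tool", "kwargs": {"deltas": [[0, 0, 0, -0.1], [0, 0, 0, -0.1], [0, 0, 0, -0.098], [-1.3, 3.7, 0, 0], [-1.3, 3.7, 0, 0], [-1.3, 3.7, 0, 0], [-1.3, 3.7, 0, 0], [-1.3, 3.7, 0, 0], [-1.3, 3.7, 0, 0], [-1.3, 3.7, 0, 0], [-1, 3.6, 0, 0], [0, 0, 0, 0]], "jaw": 0}}

```text
clock: 35.25
eef_pos: [476.2, -408.6, 165.6]
tcp_rot: [3.139, 0.0, 0.153]
contact_force: [-0.0, 0.3, 0.8]
opening: 1.0
```

Request:
{"fn": "drive_tool", "kwargs": {"deltas": [[0, 0, 0, 0], [0, 0, 0, 0]]}}

```text
clock: 35.42
eef_pos: [476.8, -402.0, 165.3]
tcp_rot: [-3.14, 0.001, 0.156]
contact_force: [0.5, 0.1, -0.0]
opening: 1.0
```

```bash
python3 look.py|grep carton
python3 - <<'E'
from h import *
go(479,-406,9,9,1)
E
```

```text
carton 46 [473.5 279.7 160.9  47.2   7.5] n 968
carton 46 [ 479.2 -406.1  160.    51.9    9. ] n 1037
carton 46 [464.5 404.6 160.1  45.1   3.8] n 970
carton 82 [807.    1.9 154.3  39.7 -89.6] n 372
carton 82 [530.6 -95.  160.5  46.8  -8. ] n 1013
roll -0.000 dx 0.11 dy 0.47 dz 15.65 at [ 477.2 -401.5  165.5] yaw 9.0 q1,q6 [-0.7   0.71] op 1.0 t 35.5
```

Request:
{"fn": "drive_tool", "kwargs": {"deltas": [[0.1, 0.6, 3, 0], [0, 0, 3.5, 0], [0, 0, 3.5, 0], [0, 0, 2.5, 0], [0, 0, 1.7, 0], [0, 0, 1, 0], [0, 0, 0.5, 0], [0, 0, 0, 0], [0, 0, 0, 0]]}}

```text
clock: 36.22
eef_pos: [480.2, -408.4, 10.0]
tcp_rot: [3.141, -0.001, 0.157]
contact_force: [-0.7, -0.2, 1.2]
opening: 1.0
```

Request:
{"fn": "drive_tool", "kwargs": {"deltas": [[0, 0, 0, 0], [0, 0, 0, 0], [0, 0, 0, 0], [0, 0, 0, 0], [0, 0, 0, 0], [0, 0, 0, 0], [0, 0, 0, 0], [0, 0, 0, 0]], "jaw": 1}}

```text
clock: 36.88
eef_pos: [479.8, -408.6, 10.1]
tcp_rot: [3.141, -0.001, 0.157]
contact_force: [-0.6, 2.1, 6.6]
opening: 0.531
```

Request:
{"fn": "drive_tool", "kwargs": {"deltas": [[0, 0, -1, 0], [0, 0, -2, 0], [0, 0, -2.5, -0.1], [0, 0, -3, -0.12], [0, 0, -3, -0.12], [0, 0, -3, -0.12], [0, 0, -2, -0.12], [0, 0, 0, -0.12], [0, 0, 0, -0.12], [0, 0, 0, -0.12], [0, 0, 0, -0.12], [0, 0, 0, -0.12]]}}

```text
clock: 37.88
eef_pos: [479.0, -408.2, 174.5]
tcp_rot: [-3.141, -0.0, 1.343]
contact_force: [0.4, 0.2, -3.9]
opening: 0.529
```

Run:
```python
from h import *
go(490,18.9,170,82,1)
```

```text
roll -0.089 dx 42.45 dy -4.85 dz 0.45 at [ 479.  -408.2  174.5] yaw 76.9 q1,q6 [-0.71 -0.48] op 0.53 t 37.9
```

Request:
{"fn": "drive_tool", "kwargs": {"deltas": [[0, 0, 0, -0.089], [2.5, -0.3, 0, 0], [3.6, -0.4, 0, 0], [3.9, -0.4, 0, 0], [3.9, -0.4, 0, 0], [3.9, -0.5, 0, 0], [3.9, -0.5, 0, 0], [3.9, -0.5, 0, 0], [3.9, -0.4, 0, 0], [3.9, -0.4, 0, 0], [3.6, -0.4, 0, 0], [2.5, -0.3, 0, 0]]}}

```text
clock: 38.88
eef_pos: [491.3, -8.4, 174.6]
tcp_rot: [3.142, -0.001, 1.427]
contact_force: [1.0, 0.0, -3.7]
opening: 0.532
```

Request:
{"fn": "drive_tool", "kwargs": {"deltas": [[1.9, -0.2, 0, 0], [1, -0.1, 0, 0], [0, 0, 0, 0], [0, 0, 0, 0], [0, 0, 0, 0]]}}

```text
clock: 39.3
eef_pos: [493.1, 17.2, 174.2]
tcp_rot: [3.142, 0.0, 1.426]
contact_force: [-0.4, -0.1, -3.5]
opening: 0.534
```

Run:
```python
from h import *
go(490,18.9,58,82,1)
```

```text
roll -0.006 dx 0.13 dy -0.33 dz 11.62 at [493.1  17.2 174.2] yaw 81.7 q1,q6 [0.03 0.18] op 0.53 t 39.3
```

Request:
{"fn": "drive_tool", "kwargs": {"deltas": [[0.1, -0.4, 2, -0.006], [0, 0, 2.5, 0], [0, 0, 2, 0], [0, 0, 1, 0], [0, 0, 0.3, 0], [0, 0, 0, 0], [0, 0, 0, 0], [0, 0, 0, 0]]}}

```text
clock: 39.97
eef_pos: [490.3, 19.4, 97.2]
tcp_rot: [3.14, -0.0, 1.431]
contact_force: [0.8, 0.4, -3.4]
opening: 0.53
```

Run:
```python
from h import *
go(490,18.9,46.5,82,1)
```

```text
roll 0.000 dx -0.06 dy -0.02 dz 5.07 at [490.3  19.4  97.2] yaw 82.0 q1,q6 [0.04 0.18] op 0.53 t 40.0
```

Request:
{"fn": "drive_tool", "kwargs": {"deltas": [[0, 0, 1.5, 0], [0, 0, 1.5, 0], [0, 0, 1, 0], [0, 0, 0.5, 0], [0, 0, 0.3, 0], [0, 0, 0.2, 0], [0, 0, 0, 0], [0, 0, 0, 0]]}}

```text
clock: 40.63
eef_pos: [489.8, 19.6, 46.5]
tcp_rot: [3.141, -0.0, 1.432]
contact_force: [0.5, -0.6, -3.4]
opening: 0.53
```

Request:
{"fn": "drive_tool", "kwargs": {"deltas": [[0, 0, 0, 0], [0, 0, 0, 0], [0, 0, 0, 0], [0, 0, -1, 0], [0, 0, -2, 0], [0, 0, -3, 0], [0, 0, -3, 0], [0, 0, -3, 0], [0, 0, 0, 0]], "jaw": 0.32}}

```text
clock: 41.38
eef_pos: [492.8, 19.8, 172.3]
tcp_rot: [3.133, -0.002, 1.432]
contact_force: [1.6, -0.3, 0.1]
opening: 0.681
```

Run:
```python
from h import *
go(473.5,279.8,150,7.5,1)
```

```text
roll 1.301 dx 1.48 dy -26.03 dz 2.23 at [492.8  19.8 172.3] yaw 82.0 q1,q6 [0.04 0.18] op 0.68 t 41.4
```

Request:
{"fn": "drive_tool", "kwargs": {"deltas": [[0, 0, 0, 0.12], [0, 0, 0, 0.12], [0, 0, 0, 0.12], [0, 0, 0, 0.12], [0, 0, 0, 0.12], [0, 0, 0, 0.12], [0, 0, 0, 0.12], [0, 0, 0, 0.12], [0, 0, 0, 0.12], [0, 0, 0, 0.12], [0, 0, 0, 0.1]], "jaw": 0}}

```text
clock: 42.3
eef_pos: [489.3, 19.6, 166.6]
tcp_rot: [3.142, -0.0, 0.126]
contact_force: [-0.5, 1.2, -0.9]
opening: 1.003
```

Request:
{"fn": "drive_tool", "kwargs": {"deltas": [[0.2, -3.7, 0, 0], [0.2, -3.7, 0, 0], [0.2, -3.7, 0, 0], [0.2, -3.7, 0, 0], [0.2, -3.7, 0, 0], [0.2, -3.7, 0, 0], [0.2, -3.8, 0, 0], [0, 0, 0, 0], [0, 0, 0, 0], [0, 0, 0, 0]]}}

```text
clock: 43.13
eef_pos: [468.7, 278.9, 166.2]
tcp_rot: [3.141, 0.0, 0.133]
contact_force: [-0.3, 0.2, 0.2]
opening: 0.999
```

```bash
python3 look.py
python3 - <<'E'
from h import *
go(473.5,279.8,9.5,7.5,1)
E
```

```text
blue on skid zr 88 c [554.  -16.2] R 28.9 n 30 z 88.2
yellow on skid zr 101 c [574.7 -17.9] R 25.9 n 30 z 100.5
yellow on skid zr 101 c [560.4 -20.6] R 27.4 n 38 z 101.2
orange zr 66 c [ 764.1 -184. ] R 21.9 n 90 z 65.7
orange on skid zr 114 c [564.1 -19.1] R 22.7 n 67 z 114.4
carton 46 [430.7 401.8  88.5  44.4   4.3] n 453
carton 82 [ 8.071e+02  5.000e-01  1.571e+02  3.970e+01 -8.960e+01] n 370
roll 0.001 dx 0.48 dy -0.08 dz 15.66 at [468.8 278.3 166.1] yaw 7.5 q1,q6 [0.53 1.97] op 1.0 t 43.2
```

Run:
```python
from meas import *
im,d,P=grab('scene'); X=cloud(P,d); Z=X[...,2]
I=im.astype(int)
for b in blobs((abs(Z-46)<7)&(I[...,0]>I[...,1]+8)|((abs(Z-46)<7)&(I.min(2)>110)),60):
    print('46',rect(plane(P,np.argwhere(b)[:,::-1],46)[:,:2]),b.sum())
for b in blobs((abs(Z-82)<7),150):
    print('82',rect(plane(P,np.argwhere(b)[:,::-1],82)[:,:2]),b.sum())
```

```text
46 [470.2 402.  165.3  48.7   3.4] 361
46 [477.7 276.9 162.9  51.    7.3] 389
46 [669.7 525.  154.8   8.4 -81.1] 80
46 [ 785.  -185.1   54.5   35.6  -80.4] 93
82 [  -1.5 1467.1  851.2  338.9   -3.9] 2270
82 [-997.1 -437.9  771.4   59.8  -89.7] 390
82 [547.6 -14.8 209.1 166.7  82. ] 1027
82 [817.7   2.  148.6  38.2  85.6] 301
```

L1 and L2 are still in place (scene view reads about 4 mm high in x, side faces included). Grasp L1.

Request:
{"fn": "drive_tool", "kwargs": {"deltas": [[0.4, 0, 3, 0], [0, 0, 3.5, 0], [0, 0, 3.5, 0], [0, 0, 2.5, 0], [0, 0, 1.7, 0], [0, 0, 1, 0], [0, 0, 0.5, 0], [0, 0, 0, 0], [0, 0, 0, 0]]}}

```text
clock: 43.98
eef_pos: [473.8, 279.6, 9.9]
tcp_rot: [-3.141, -0.001, 0.131]
contact_force: [-0.1, 0.5, 0.2]
opening: 1.001
```

Request:
{"fn": "drive_tool", "kwargs": {"deltas": [[0, 0, 0, 0], [0, 0, 0, 0], [0, 0, 0, 0], [0, 0, 0, 0], [0, 0, 0, 0], [0, 0, 0, 0], [0, 0, 0, 0], [0, 0, 0, 0]], "jaw": 1}}

```text
clock: 44.65
eef_pos: [473.6, 280.2, 10.1]
tcp_rot: [-3.141, -0.001, 0.132]
contact_force: [-0.7, 0.1, 6.6]
opening: 0.532
```

Request:
{"fn": "drive_tool", "kwargs": {"deltas": [[0, 0, -1, 0], [0, 0, -2, 0], [0, 0, -2.5, 0.1], [0, 0, -3, 0.1], [0, 0, -3, 0.07], [0, 0, -3, 0], [0, 0, -2, 0], [0, 0, 0, 0], [0, 0, 0, 0]]}}

```text
clock: 45.4
eef_pos: [473.4, 279.9, 175.4]
tcp_rot: [-3.14, -0.002, -0.138]
contact_force: [0.1, 0.0, -3.1]
opening: 0.533
```

Run:
```python
from h import *
go(604.9,60.5,170,-8,1)
```

```text
roll 0.002 dx 16.08 dy 19.90 dz 0.54 at [473.4 279.9 175.4] yaw -7.9 q1,q6 [0.53 2.24] op 0.53 t 45.4
```

Request:
{"fn": "drive_tool", "kwargs": {"deltas": [[1.8, 2.2, 0, 0], [2.3, 2.9, 0, 0], [2.5, 3.1, 0, 0], [2.5, 3.1, 0, 0], [2.5, 3.1, 0, 0], [2.3, 2.8, 0, 0], [1.4, 1.8, 0, 0], [0.8, 0.9, 0, 0], [0, 0, 0, 0], [0, 0, 0, 0], [0, 0, 0, 0]]}}

```text
clock: 46.32
eef_pos: [603.9, 61.4, 173.1]
tcp_rot: [3.142, 0.002, -0.138]
contact_force: [0.8, 0.3, -3.0]
opening: 0.532
```

Run:
```python
from h import *
go(604.9,60.5,95,-8,1)
```

```text
roll 0.002 dx 0.11 dy 0.07 dz 7.81 at [603.9  61.4 173.1] yaw -7.9 q1,q6 [0.1  1.81] op 0.53 t 46.3
```

Request:
{"fn": "drive_tool", "kwargs": {"deltas": [[0, 0.1, 2, 0], [0, 0, 2.5, 0], [0, 0, 2, 0], [0, 0, 1, 0], [0, 0, 0.3, 0], [0, 0, 0, 0], [0, 0, 0, 0], [0, 0, 0, 0]]}}

```text
clock: 46.98
eef_pos: [605.9, 59.8, 97.4]
tcp_rot: [-3.141, -0.002, -0.138]
contact_force: [0.4, -0.8, -2.9]
opening: 0.531
```

Run:
```python
from h import *
go(604.9,60.5,46.5,-8,1)
```

```text
roll 0.002 dx -0.10 dy -0.06 dz 5.09 at [605.9  59.8  97.4] yaw -7.9 q1,q6 [0.1 1.8] op 0.53 t 47.0
```

Request:
{"fn": "drive_tool", "kwargs": {"deltas": [[-0.1, 0, 1.5, 0], [0, 0, 1.5, 0], [0, 0, 1, 0], [0, 0, 0.5, 0], [0, 0, 0.3, 0], [0, 0, 0.2, 0], [0, 0, 0, 0], [0, 0, 0, 0]]}}

```text
clock: 47.65
eef_pos: [604.5, 59.6, 46.6]
tcp_rot: [-3.141, -0.001, -0.138]
contact_force: [0.1, 0.7, -3.1]
opening: 0.531
```

Request:
{"fn": "drive_tool", "kwargs": {"deltas": [[0, 0, 0, 0], [0, 0, 0, 0], [0, 0, 0, 0], [0, 0, -1, 0], [0, 0, -2, 0], [0, 0, -3, 0], [0, 0, -3, 0], [0, 0, -3, 0], [0, 0, 0, 0]], "jaw": 0.32}}

```text
clock: 48.4
eef_pos: [607.6, 59.9, 173.3]
tcp_rot: [-3.139, -0.01, -0.138]
contact_force: [1.5, 0.5, 0.7]
opening: 0.681
```

Run:
```python
from h import *
go(464.6,404,150,4,1)
```

```text
roll -0.208 dx -11.87 dy -35.32 dz 2.33 at [607.6  59.9 173.3] yaw -7.9 q1,q6 [0.1 1.8] op 0.68 t 48.4
```

Request:
{"fn": "drive_tool", "kwargs": {"deltas": [[0, 0, 0, -0.1], [0, 0, 0, -0.1], [-1.2, -3.5, 0, -0.008], [-1.2, -3.5, 0, 0], [-1.2, -3.5, 0, 0], [-1.2, -3.5, 0, 0], [-1.2, -3.5, 0, 0], [-1.2, -3.5, 0, 0], [-1.2, -3.5, 0, 0], [-1.2, -3.5, 0, 0], [-1.2, -3.5, 0, 0], [-1, -3.6, 0, 0]], "jaw": 0}}

```text
clock: 49.4
eef_pos: [460.9, 403.0, 166.7]
tcp_rot: [-3.141, -0.0, 0.07]
contact_force: [1.2, 0.4, 0.0]
opening: 1.004
```

Request:
{"fn": "drive_tool", "kwargs": {"deltas": [[0, 0, 0, 0], [0, 0, 0, 0], [0, 0, 0, 0]]}}

```text
clock: 49.65
eef_pos: [461.9, 401.2, 166.2]
tcp_rot: [3.141, 0.0, 0.071]
contact_force: [-0.4, -0.3, -0.4]
opening: 1.0
```

```bash
python3 look.py
python3 - <<'E'
from meas import *
go(464.6,404,9.5,4,1)
im,d,P=grab('scene'); X=cloud(P,d); Z=X[...,2]; I=im.astype(int)
for b in blobs((abs(Z-46)<7)&((I[...,0]>I[...,1]+8)|(I.min(2)>110)),60):
    print('46',rect(plane(P,np.argwhere(b)[:,::-1],46)[:,:2]),b.sum())
E
```

```text
blue on skid zr 88 c [554.  -16.2] R 28.9 n 31 z 87.8
yellow on skid zr 101 c [574.7 -17.9] R 25.9 n 30 z 100.6
yellow on skid zr 101 c [561.  -20.4] R 27.3 n 37 z 101.7
orange zr 66 c [ 764.9 -184.4] R 21.8 n 91 z 65.3
orange on skid zr 114 c [563.8 -19. ] R 23.0 n 69 z 114.2
carton 46 [464.7 402.6 160.1  47.7   4.3] n 739
carton 82 [805.8   1.  157.2  45.3  85.7] n 370
roll -0.000 dx 0.26 dy -0.31 dz 15.67 at [462.2 400.7 166.2] yaw 4.0 q1,q6 [0.71 2.21] op 1.0 t 49.7
46 [470.2 402.3 165.1  49.6   2.3] 360
46 [669.8 525.  154.8   7.2 -80.4] 78
46 [ 782.6 -186.4   56.1   37.9  -88.7] 96
```

Request:
{"fn": "drive_tool", "kwargs": {"deltas": [[0.2, -0.2, 3, 0], [0, 0, 3.5, 0], [0, 0, 3.5, 0], [0, 0, 2.5, 0], [0, 0, 1.7, 0], [0, 0, 1, 0], [0, 0, 0.5, 0], [0, 0, 0, 0], [0, 0, 0, 0]]}}

```text
clock: 50.5
eef_pos: [464.7, 403.8, 10.0]
tcp_rot: [-3.141, -0.001, 0.069]
contact_force: [-0.4, 0.1, 0.0]
opening: 0.998
```

Request:
{"fn": "drive_tool", "kwargs": {"deltas": [[0, 0, 0, 0], [0, 0, 0, 0], [0, 0, 0, 0], [0, 0, 0, 0], [0, 0, 0, 0], [0, 0, 0, 0], [0, 0, 0, 0], [0, 0, 0, 0]], "jaw": 1}}

```text
clock: 51.17
eef_pos: [464.5, 404.5, 10.2]
tcp_rot: [-3.14, -0.001, 0.07]
contact_force: [-1.4, -0.3, 4.1]
opening: 0.531
```

Request:
{"fn": "drive_tool", "kwargs": {"deltas": [[0, 0, -1, 0], [0, 0, -2, 0], [0, 0, -2.5, -0.1], [0, 0, -3, -0.12], [0, 0, -3, -0.12], [0, 0, -3, -0.12], [0, 0, -2, -0.12], [0, 0, 0, -0.12], [0, 0, 0, -0.12], [0, 0, 0, -0.12], [0, 0, 0, -0.12], [0, 0, 0, -0.12]]}}

```text
clock: 52.17
eef_pos: [463.4, 403.4, 174.6]
tcp_rot: [-3.141, 0.0, 1.256]
contact_force: [0.2, -0.4, -2.0]
opening: 0.532
```

Run:
```python
from h import *
go(646.7,-54.6,185,82,1)
```

```text
roll -0.175 dx -42.81 dy 24.52 dz -1.04 at [463.4 403.4 174.6] yaw 72.0 q1,q6 [0.71 1.03] op 0.53 t 52.2
```

Request:
{"fn": "drive_tool", "kwargs": {"deltas": [[0, 0, 0, -0.1], [0, 0, 0, -0.075], [-2.3, 1.3, 0, 0], [-3.2, 1.9, 0, 0], [-3.4, 1.9, 0, 0], [-3.4, 1.9, 0, 0], [-3.4, 1.9, 0, 0], [-3.4, 1.9, 0, 0], [-3.4, 1.9, 0, 0], [-3.4, 2, 0, 0], [-3.4, 2, 0, 0], [-3.4, 2, 0, 0]]}}

```text
clock: 53.17
eef_pos: [601.3, 51.1, 174.7]
tcp_rot: [-3.141, 0.0, 1.425]
contact_force: [0.5, 0.5, -2.8]
opening: 0.533
```

Request:
{"fn": "drive_tool", "kwargs": {"deltas": [[-3.4, 2, 0, 0], [-3, 1.7, 0, 0], [-2, 1.2, 0, 0], [-1.2, 0.7, 0, 0], [0, 0, 0, 0], [0, 0, 0, 0], [0, 0, 0, 0]]}}

```text
clock: 53.75
eef_pos: [642.1, -48.9, 174.1]
tcp_rot: [-3.141, -0.0, 1.425]
contact_force: [0.3, 0.2, -2.9]
opening: 0.533
```

Run:
```python
from h import *
go(646.7,-54.6,95,82,1)
```

```text
roll -0.006 dx -0.50 dy 0.54 dz 7.91 at [642.1 -48.9 174.1] yaw 81.7 q1,q6 [-0.08  0.07] op 0.53 t 53.8
```

Request:
{"fn": "drive_tool", "kwargs": {"deltas": [[-0.5, 0.4, 2, -0.006], [0, 0, 2.5, 0], [0, 0, 2, 0], [0, 0, 1, 0], [0, 0, 0.3, 0], [0, 0, 0, 0], [0, 0, 0, 0], [0, 0, 0, 0]]}}

```text
clock: 54.42
eef_pos: [647.0, -55.4, 97.6]
tcp_rot: [3.139, -0.0, 1.431]
contact_force: [0.1, -0.0, -2.9]
opening: 0.534
```

Run:
```python
from h import *
go(646.7,-54.6,46.5,82,1)
```

```text
roll 0.000 dx 0.08 dy -0.04 dz 5.11 at [647.  -55.4  97.6] yaw 82.0 q1,q6 [-0.09  0.05] op 0.53 t 54.4
```

Request:
{"fn": "drive_tool", "kwargs": {"deltas": [[0, 0, 1.5, 0], [0, 0, 1.5, 0], [0, 0, 1, 0], [0, 0, 0.5, 0], [0, 0, 0.3, 0], [0, 0, 0.2, 0], [0, 0, 0, 0], [0, 0, 0, 0]]}}

```text
clock: 55.08
eef_pos: [646.5, -55.7, 46.7]
tcp_rot: [3.141, -0.0, 1.431]
contact_force: [-0.3, 0.1, -2.0]
opening: 0.532
```

Request:
{"fn": "drive_tool", "kwargs": {"deltas": [[0, 0, 0, 0], [0, 0, 0, 0], [0, 0, 0, 0], [0, 0, -1, 0], [0, 0, -2, 0], [0, 0, -3, 0], [0, 0, -3, 0], [0, 0, -3, 0], [0, 0, -1, 0]], "jaw": 0.32}}

```text
clock: 55.83
eef_pos: [648.4, -55.9, 182.0]
tcp_rot: [3.135, -0.0, 1.431]
contact_force: [1.2, -0.1, 0.6]
opening: 0.686
```

Request:
{"fn": "drive_tool", "kwargs": {"deltas": [[-3, -2.3, 0, 0], [-3, -2.3, 0, 0], [-3, -2.3, 0, 0], [-3, -2.3, 0, 0], [-3, -2.3, 0, 0], [-3, -2.3, 0, 0], [-3, -2.3, 0, 0], [-3, -2.3, 0, 0], [-3, -2.3, 0, 0], [-3, -2.3, 0, 0], [-3, -2.3, 0, 0], [0, 0, 0, 0]]}}

```text
clock: 56.83
eef_pos: [345.5, -350.6, 176.6]
tcp_rot: [-3.141, 0.002, 1.427]
contact_force: [1.1, 0.0, 0.2]
opening: 0.682
```

```bash
python3 look.py
cat > fin.py <<'E'
from meas import *
im,d,P=load('top'); Z=cloud(P,d)[...,2]
pl=[(604.9,60.5,-8),(646.7,-54.6,82),(531.5,-96.1,-8),(490,18.9,82)]
m=(abs(Z-82)<6).astype(np.uint8); X=cloud(P,d)
for x,y,a in pl:
    p=plane(P,np.argwhere(m>0)[:,::-1],82)[:,:2]-[x,y]; c,s=np.cos(np.radians(a)),np.sin(np.radians(a))
    q=np.c_[p@[c,s],p@[-s,c]]; k=(abs(q[:,0])<90)&(abs(q[:,1])<30); print((x,y,a),rect(p[k]),k.sum())
q=np.clip(im.astype(float)*1.8,0,255).astype(np.uint8); save('t2.png',q,(190,80,380,270),3.1)
E
python3 fin.py
```

```text
blue on skid zr 88 c [554.  -16.2] R 28.9 n 31 z 88.2
yellow on skid zr 101 c [574.7 -17.9] R 25.9 n 29 z 101.1
yellow on skid zr 101 c [561.  -20.4] R 27.3 n 37 z 102.0
orange zr 66 c [ 764.6 -184.1] R 21.9 n 90 z 65.3
orange on skid zr 114 c [564.3 -19.2] R 22.5 n 68 z 114.1
carton 82 [ 8.056e+02 -7.000e-01  1.602e+02  4.230e+01  8.750e+01] n 376
carton 82 [646.1 -56.3 160.4  48.6  81.5] n 956
(604.9, 60.5, -8) [ -5.6  -3.3 169.6  51.5  -8. ] 985
(646.7, -54.6, 82) [ -2.2   4.3 171.9  53.5  81.5] 993
(531.5, -96.1, -8) [  4.8   2.6 170.9  52.7  -8.3] 1061
(490, 18.9, 82) [  2.4  -6.  168.4  52.8  81.7] 1085
```

View pics/t2.png

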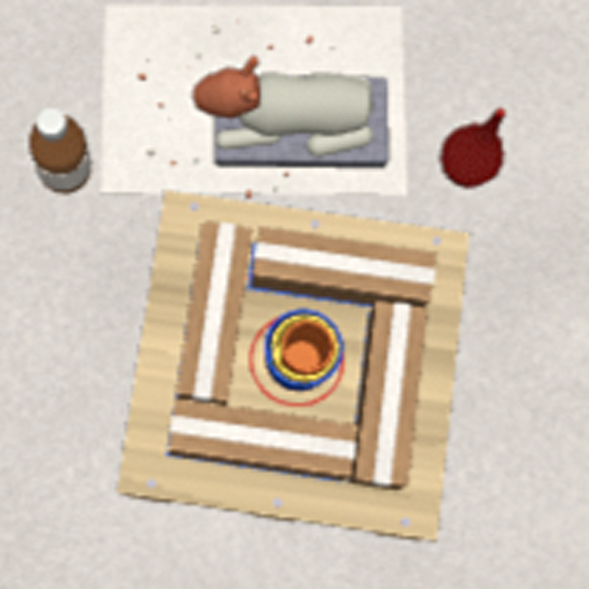

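Run:
```python
from meas import *
im,d,P=load('top'); X=cloud(P,d); Z=X[...,2]; I=im.astype(int); H=cv2.cvtColor(im,cv2.COLOR_RGB2HSV).astype(int)
w=(abs(Z-82)<7)&(H[...,1]<40)&(I.min(2)>95)
for x,y,a in [(604.9,60.5,-8),(646.7,-54.6,82),(531.5,-96.1,-8),(490,18.9,82)]:
    for b in blobs(w,80):
        R=rect(plane(P,np.argwhere(b)[:,::-1],82)[:,:2])
        if np.hypot(R[0]-x,R[1]-y)<30: print((x,y,a),'tape',R,'off',np.hypot(R[0]-x,R[1]-y).round(1))
B=(abs(H[...,0]-113)<14)&(H[...,1]>130)&(abs(Z-88)<5)&(np.hypot(X[...,0]-568,X[...,1]+18)<50)
Y=(abs(H[...,0]-26)<7)&(H[...,1]>130)&(abs(Z-101)<5)&(np.hypot(X[...,0]-568,X[...,1]+18)<50)
for n,m,z in (('blue',B,88),('yellow',Y,101)):
    p=plane(P,np.argwhere(m)[:,::-1],z)[:,:2]; A=np.c_[2*p,np.ones(len(p))]; q=np.linalg.lstsq(A,(p**2).sum(1),rcond=None)[0]
    print(n,len(p),q[:2].round(1),np.sqrt(q[2]+q[0]**2+q[1]**2).round(1))
s=r.sense(); print(s['clock'],s['contact_force'])
```

```text
(604.9, 60.5, -8) tape [604.8  58.7 159.   14.   -8. ] off 1.8
(646.7, -54.6, 82) tape [647.8 -56.8 159.3  13.7  81.6] off 2.5
(531.5, -96.1, -8) tape [530.8 -96.5 159.7  14.1  -7.8] off 0.8
(490, 18.9, 82) tape [490.6  17.1 160.5  13.9  82.1] off 1.9
blue 41 [568.2 -18.6] 32.8
yellow 66 [566.4 -18.9] 26.8
56.8833 [-0.20138903 -0.13873119  0.52442103]
```

```bash
python3 -c "
from rig import job
print(job.sign_off())"
```

```text
the job is handed in; nothing more can be done
None
```

The kit is packed and I handed the job in at about 57 s on the robot's clock. The blue, yellow and orange cups stand nested in the red ring, and the four brown cartons sit on the four outlines, lid side up. I saw no white cup in the pictures, so I took it as absent.

**Last checks:**
- **Cups:** the largest cup was within about 1 mm of the ring's centre. The rims read 88, 101 and 114 mm high, which is what correct nesting gives.
- **Cartons:** all four were 0.8–2.5 mm from their outline centres and within about 0.5° of their directions. Their tops were at about 82 mm, so they lie flat on the deck.
- **Bystanders:** in the last picture the find, blower and bottle looked undisturbed. I judged the bottle by eye only and measured the find and blower only roughly. The arm was clear of everything.

**What disagreed or went wrong:**
- **Tool height:** the reported TCP height did not match the stated 17 mm to the fingertips. A touch on the bench put the shut fingertips about 11 mm above the reported TCP height. My first grasp of the largest cup closed on nothing because of this, and did not move the cup; I used the measured offset after that.
- **Rectangle fits:** a first rectangle fit to the cartons gave false sizes (about 170 x 52 mm) because neighbouring cartons ran together. I replaced it with the centre lines of the tape, which is where the carton figures above come from.
- **Knock:** I never saw any carton or cup knocked aside.

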